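# Load the paint mixer and jog it

### The job

Take the rectangular paint canister out of the wooden rack, stand it on the round cork mat and let go so that you can take it again by its other pair of sides, then stand it upright in the mixer's cradle, flat on the floor between the two walls, without dropping it. Then tilt the mixer's spring-centred paddle lever all the way towards the cradle, hold it over for at least two seconds and let it spring back to the middle. Never tilt the lever away from the cradle, and leave the jar and the nozzle bottle standing in their stalls of the rack.

Things in the scene. Friction and masses are not known exactly. Their poses are not given: they have to be found in the camera images.
- canister: rectangular white canister with a flat grey lid, the only rectangular container in the rack: 40 mm along its x, 56 along y, 90 tall, 0.2 to 0.4 kg; origin at the centre of its underside, z up. Lid (top 8 mm) 2 mm smaller all round. Starts upright in one of three stalls, its x along the rack's. The rack hems in its y faces (grip the 40 mm across x); the cradle hems in its x faces (grip the 56 mm across y)
- rack: fixed plywood rack, 74 mm along x, 240 along y, left or right of the robot (mixer opposite); origin at the centre of its underside. Floor 8 mm thick; three stalls along y (centres -74, 0, 74 mm), each 66 mm wide between walls 8 mm thick, 50 mm deep, tops 94 mm above the table; front and back open but for lips at x = -34 and 34 mm, 20 mm above the table
- mat: fixed round cork mat, 130 mm across, 4 mm thick; origin at the centre of its underside, on the table
- bay (a point): centre of the cradle floor, on top of the mixer; axes are the mixer's (see mixer). Walls at -x and +x, 50 mm apart inside, 8 mm thick, 70 mm long, 86 mm high above the floor; the y ends are open but for lips 6 mm high and 6 mm thick, 68 mm apart inside. The canister stands in it with its x axis along this x (either way round)
- mixer: fixed grey machine, 120 mm along x, 290 along y, its top 45 mm above the table; origin at the centre of its underside on the table, x from its front to its back, y from the lever towards the cradle, z up. The aluminium cradle stands on top at y = 90 mm, the paddle lever at y = -90 mm
- lever_top (a point): middle of the upper end of the black paddle lever; the lever is upright at rest, this point then 150 mm above the table. z points up along the lever. The paddle is 40 mm wide along the mixer's x, 14 mm thick along y, and takes up the top 50 mm of the lever; below it is a 12 mm round stem. The pivot lies 103 mm below this point
- lever (a joint): lever angle in rad: 0 upright at rest, positive when tilted towards the cradle (+y of bay), stops at -0.45 and 0.45. A spring of 0.8 N m/rad brings it back to 0 when let go; about 5 N at mid paddle hold it fully over
- jar: round white plastic jar with a wide flat lid, 50 mm across, 78 mm tall, in one of the other two stalls of the rack; origin at the centre of its underside
- nozzle_bottle: round white plastic bottle with a pointed nozzle, 48 mm across, 88 mm tall, in one of the other two stalls; origin at the centre of its underside

How it is judged:
By the outcome, as a careful person would: the job done as asked, in the order asked, and still so for the second after the job is handed in, with the robot touching nothing.
It also fails if it takes over 72 s, if anything falls off the work surface, if the arm or the gripper's body presses on something with over 40 N, if the wrist force passes 120 N, or if a joint passes its speed limit or range.

### The arm

A 6-joint arm with a two-finger parallel gripper is mounted at the origin on the work surface. World frame = base frame: x ahead of the robot, y to its left, z up, the work surface at z = 0. Lengths are in m, angles in rad, forces in N, time in s.
With the tool pointing down it reaches from about 0.3 to 0.875 m from the base axis. Payload 6.4 kg.
Tool frame: the origin (TCP) lies midway between the tips of the shut fingers; the grasp point (between the pads) lies 19 mm behind it; y points along the fingers, x is the direction in which the jaws open and shut, and the axes are right-handed (so a half turn about y gives the same grasp; the last joint's range is limited). The gripper opens to 85 mm and grips with 20 to 120 N. Pads are 22 mm wide; open, the fingers measure 114 mm over their backs; the gripper's body (76 mm by 85 mm) begins 54 mm behind the grasp point. The pads swing forward as they close: fully open they stand 13 mm farther back than shut.
Start: joints at [0.972, 0.181, 1.607, -0, 1.354, -0.206], TCP at [0.22, 0.531, 0.231] pointing down, gripper open.
Joint ranges: [-2.99, 2.99], [-0.89, 2.07], [0.3, 2.58], [-1.14, 4.28], [0, 2.63], [-3.12, 3.12]. Speed limits (rad/s): [2.57, 2.57, 3.01, 3.14, 3.14, 3.14].

### API

Orientations are given as a unit quaternion [w, x, y, z].
In Python, from bench import ctrl gives the robot as it stands.
- The arm moves only by the tool step_arm, never from a script. Its argument "commands" is a list of rows, each a list of 7 numbers: the turn, a rotation vector about the tool's x, y, z in units of 6 degrees (1.0 is 6 degrees), then the shift along the tool's x, y, z in units of 30 mm (1.0 is 30 mm), then the opening, from 0 (shut) to 1 (fully open). A call has 1 to 10 rows; each row shifts and turns the commanded pose from where the row before left it, along the tool's axes as they then stand; what a row does not reach is not made up. A row lasts 1/10 s, in which the tool goes at most 50 mm and 8.59 degrees, less where a joint would pass 70% of its speed; a pose out of reach is approached as far as the arm can. A call with a number of a shift or a turn outside -1 to 1 is refused whole. A call with a gripper value outside its range is refused whole. The fingers move at their own pace and stop on an object; the grip force is fixed at half the most. Time passes only in rows, so rows that do not move let the fingers close. It gives the time, the measured TCP pose, the force and the opening at its end, in the units of the state.
- ctrl.get_obs(): the state, without advancing time (a new reading comes with each control period).
- ctrl.camera(name): name is "side" or "top"; returns (picture, depth): 400x640x3 uint8, blue, green, red; 400x640 float32, m along the optical axis (not along the pixel's ray), 0 where there is no reading.
- ctrl.get_calibration(name): a dict with "intrinsics" (3x3 intrinsics, pixels), "D" ([k1, k2, p1, p2, k3] as OpenCV has them; the pictures are not rectified), "R" (3x3) and "t" (3): a world point X has camera coordinates R X + t. Camera axes: x right, y down, z forward; pixel columns grow to the right and rows downward; lengths in m; the calibration is good to about 2 mm. A picture is of the moment at which its call begins. get_calibration takes no time and is no camera call.
- ctrl.hand_in(): hands the job in, once; it reports no verdict.
Trained networks look in the newest picture that a camera, given by its name, has taken for a name from the list of things; names that differ only in an ending like _2 or _b are one class to them, and where a whole thing is asked for, a point or a joint stands for the part that bears it (a point fixed in the world has none). Each returns a list of dicts, best first, with "p" (0 to 1); they miss things now and then, are a little off and sometimes report something else, mostly with a low value. They report only what shows in the picture. A call takes as long as a camera call.
- ctrl.boxes_of(thing, camera): "point" ([x, y, z] in m, in the coordinates of the camera as it stood for that picture, good to about 4 mm: the middle of the surface that is visible of it).
- ctrl.silhouettes(thing, camera): "pixels" (400x640 bool, what is visible of it).
The state is a dict: "time_s": time; "q": joint angles; "dq": joint speeds; "joint_efforts": joint torques, N m; "eef_pos": TCP position; "eef_rot": TCP orientation; "wrist_force": force on the tool from outside, world axes, zero at the start; "torque": the same for the moment, N m; "opening": opening from 0.0 (shut) to 1.0 (fully open).
Only numpy, scipy, OpenCV 4.12 (cv2) and the standard library are available. Lean on these libraries where they do the work, as an engineer would, in place of code of your own. Each camera call takes 0.05 s, during which the arm holds its last target.

## Working session

There is one attempt and no reset: what is moved stays moved. The work goes in short steps, Python scripts to look and compute and a tool call to move; the robot and the scene stay as the last step left them, time stands still between calls to the robot, and variables do not carry over. Pictures are saved under pics/ and viewed, and the job is handed in when it is done.

Besides the shell and the picture viewer there is one more tool, called after "Call:" by a JSON object that holds its "op" and its "data", one argument or row to a line. step_arm: Moves the arm, as the interface text tells. Its arguments: {"type":"object","properties":{"commands":{"type":"array"}},"required":["commands"]}

```bash
mkdir -p pics; ls
cat > h.py <<'E'
import numpy as np, cv2
from bench import ctrl
def cal(n):
    c=ctrl.get_calibration(n); return [np.array(c[k],float) for k in ("intrinsics","D","R","t")]
def towld(n,p):
    K,D,R,t=cal(n); return R.T@(np.array(p)-t)
def cloud(n,depth,mask):
    K,D,R,t=cal(n); v,u=np.nonzero(mask&(depth>0)); z=depth[v,u]
    xy=cv2.undistortPoints(np.stack([u,v],1).astype(np.float64)[:,None],K,D)[:,0]
    return (np.c_[xy*z[:,None],z]-t)@R, u, v
def px(n,X):
    K,D,R,t=cal(n); return cv2.projectPoints(np.array(X,float).reshape(-1,3),cv2.Rodrigues(R)[0],t,K,D)[0][:,0]
E
python3 - <<'E'
from h import *
for n in("side","top"):
    im,d=ctrl.camera(n); cv2.imwrite(f"pics/{n}0.png",im); np.save(f"{n}0.npy",d)
    K,D,R,t=cal(n); print(n,"cam at",-R.T@t, "fwd",R[2])
    for th in("canister","rack","mat","mixer","lever_top","jar","nozzle_bottle","lever"):
        try:
            for b in ctrl.boxes_of(th,n)[:2]: print(th,round(b["p"],2),towld(n,b["point"]).round(3))
        except Exception as e: print(th,e)
o=ctrl.get_obs(); print({k:np.round(v,3) for k,v in o.items()})
E
```

```text
pics
side cam at [ 0.02045707 -0.46691883  0.72489526] fwd [ 0.53986823  0.51138783 -0.66859912]
canister 0.78 [0.545 0.183 0.083]
rack 0.84 [0.533 0.23  0.035]
mat 0.91 [ 0.43  -0.014  0.008]
mixer 0.84 [ 0.539 -0.27   0.04 ]
mixer 0.44 [ 0.431 -0.016  0.01 ]
lever_top 0.72 [ 0.574 -0.356  0.136]
jar 0.77 [0.532 0.254 0.067]
jar 0.59 [ 0.431 -0.015  0.009]
nozzle_bottle 0.8 [0.52  0.325 0.053]
lever 0.7 [ 0.565 -0.36   0.135]
top cam at [0.41163489 0.01261798 1.20425864] fwd [ 0.1047856  -0.02232611 -0.9942442 ]
canister 0.67 [0.561 0.185 0.1  ]
rack 0.69 [0.541 0.28  0.02 ]
rack 0.61 [0.561 0.186 0.1  ]
mat 0.94 [ 0.435 -0.009  0.004]
mixer 0.77 [ 0.562 -0.261  0.044]
lever_top 0.62 [ 0.58  -0.353  0.14 ]
jar 0.74 [ 0.564 -0.261  0.043]
jar 0.53 [0.545 0.256 0.085]
nozzle_bottle 0.82 [0.532 0.328 0.069]
lever 0.51 [ 0.584 -0.35   0.141]
{'time_s': np.float64(0.9), 'q': array([ 0.972,  0.181,  1.607, -0.   ,  1.354, -0.206]), 'dq': array([-0.001,  0.002, -0.001,  0.002, -0.001, -0.002]), 'joint_efforts': array([-0.0000e+00, -4.4483e+01, -3.5169e+01, -0.0000e+00,  1.0000e-03,
       -0.0000e+00]), 'eef_pos': array([0.22 , 0.531, 0.231]), 'eef_rot': array([-0.588,  0.588,  0.393, -0.393]), 'wrist_force': array([ 0.218, -0.128,  0.525]), 'torque': array([-0.019, -0.036,  0.028]), 'opening': np.float64(0.998)}
```

View pics/side0.png

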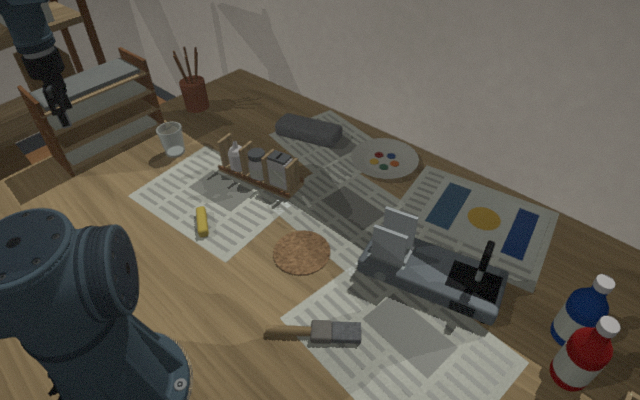

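View pics/top0.png

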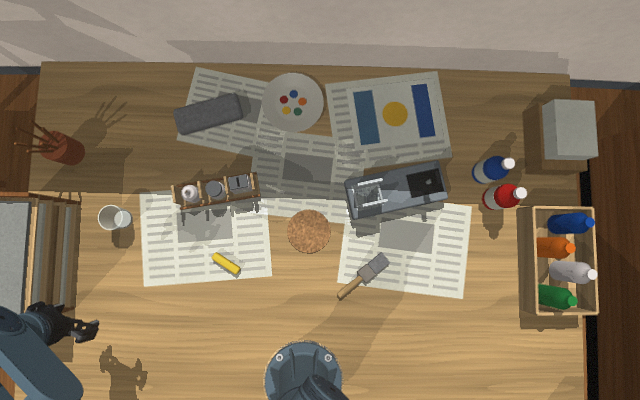

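The canister is in the rack's right-hand stall (top view, about 238,183). The mat is at (308,231). The cradle is on the left half of the mixer at (370,193), and the lever is at (428,183). Next I'll measure these precisely.

Run:
```python
from h import *
print(cal("top")[0], cal("side")[0])
for n in("top","side"):
    d=np.load(f"{n}0.npy"); im=cv2.imread(f"pics/{n}0.png")
    P,u,v=cloud(n,d,np.ones_like(d,bool))
    def sel(x0,x1,y0,y1,z0,z1):
        return (P[:,0]>x0)&(P[:,0]<x1)&(P[:,1]>y0)&(P[:,1]<y1)&(P[:,2]>z0)&(P[:,2]<z1)
    def rect(name,m):
        q=P[m]
        if len(q)<5: print(name,len(q));return
        (c,s,a)=cv2.minAreaRect((q[:,:2]*1000).astype(np.float32))
        print(n,name,len(q),"c",np.round(c,1),"s",np.round(s,1),"a",round(a,2),"z",np.percentile(q[:,2],[5,50,95]).round(4), "mean",q.mean(0).round(4))
    m=sel(.45,.65,-.45,-.1,.035,.055); rect("mixtop",m)
    rect("cradle walltop",sel(.45,.65,-.3,-.1,.12,.145))
    rect("paddle",sel(.5,.65,-.45,-.3,.12,.16))
    rect("lid",sel(.5,.62,.14,.225,.094,.106))
    rect("rackfloor..",sel(.45,.65,.1,.42,.012,.13))
    rect("rack walltops",sel(.45,.65,.1,.42,.088,.13))
    q=P[sel(.4,.65,-.45,-.1,.03,.2)]; print(np.histogram(q[:,2],bins=np.arange(.03,.17,.005)))
    q=P[sel(.4,.6,.1,.42,.005,.13)]; print(np.histogram(q[:,2],bins=np.arange(.005,.13,.005)))
    for th in("mat",):
        s=ctrl.silhouettes(th,n)[0]["pixels"]; Q,_,_=cloud(n,d,s); (c,r)=cv2.minEnclosingCircle((Q[:,:2]*1000).astype(np.float32)); print("mat",c,r,np.median(Q,0))
def up(n,f,x0,x1,y0,y1,k):
    im=cv2.imread(f"pics/{n}0.png")[y0:y1,x0:x1]; cv2.imwrite(f,cv2.resize(im,None,fx=k,fy=k,interpolation=cv2.INTER_CUBIC))
up("top","pics/tr.png",165,270,160,220,7); up("top","pics/tm.png",335,455,155,225,6); up("side","pics/sm.png",350,515,200,325,4)
up("side","pics/sr.png",205,310,130,200,7)
```

```text
[[402.20576809   0.         310.40202506]
 [  0.         402.20576809 196.66939189]
 [  0.           0.           1.        ]] [[418.36506852   0.         321.09399735]
 [  0.         418.36506852 194.56651169]
 [  0.           0.           1.        ]]
top mixtop 3455 c [ 561.1 -266. ] s [123.3 290.9] a 13.52 z [0.0409 0.0452 0.0499] mean [ 0.5592 -0.2618  0.0453]
top cradle walltop 170 c [ 541.  -177.9] s [66.2 70.3] a 13.24 z [0.1251 0.1308 0.1337] mean [ 0.5412 -0.1772  0.1303]
top paddle 123 c [ 582.3 -351.8] s [39.2 15.8] a 12.23 z [0.125  0.1472 0.152 ] mean [ 0.5813 -0.3496  0.1431]
top lid 265 c [564.8 187.5] s [45.9 80.5] a 11.09 z [0.0945 0.0976 0.1013] mean [0.5668 0.1887 0.0977]
top rackfloor.. 1776 c [551.6 259.8] s [ 74.9 238.5] a 10.63 z [0.017  0.0709 0.0983] mean [0.5476 0.2594 0.0639]
top rack walltops 511 c [551.3 260.1] s [ 48.7 229. ] a 10.67 z [0.0888 0.0953 0.1005] mean [0.5584 0.2256 0.095 ]
(array([  15,   89, 1554, 1648,  164,   59,   14,    5,   12,    6,   11,
         11,    9,   11,   11,   19,   16,   16,   15,   65,  117,   10,
         12,   44,   30
[... 1531 characters left out ...]
,   60,   86,    0,    0,    0]), array([0.03 , 0.035, 0.04 , 0.045, 0.05 , 0.055, 0.06 , 0.065, 0.07 ,
       0.075, 0.08 , 0.085, 0.09 , 0.095, 0.1  , 0.105, 0.11 , 0.115,
       0.12 , 0.125, 0.13 , 0.135, 0.14 , 0.145, 0.15 , 0.155, 0.16 ,
       0.165, 0.17 ]))
(array([251, 181, 220, 221, 109, 113, 114, 121, 110, 118, 136, 154, 139,
       141, 143, 142, 286, 197, 242,  20,   0,   0,   0,   0]), array([0.005, 0.01 , 0.015, 0.02 , 0.025, 0.03 , 0.035, 0.04 , 0.045,
       0.05 , 0.055, 0.06 , 0.065, 0.07 , 0.075, 0.08 , 0.085, 0.09 ,
       0.095, 0.1  , 0.105, 0.11 , 0.115, 0.12 , 0.125]))
mat (433.13818359375, -10.948856353759766) 64.98045349121094 [ 0.42998031 -0.01415981  0.0045808 ]
```

View pics/tr.png

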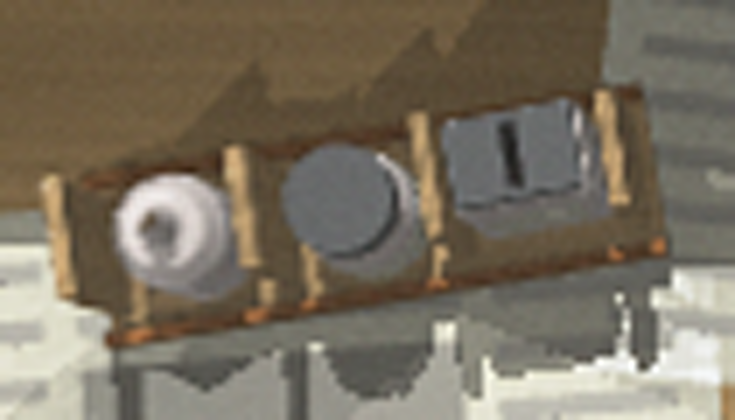

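View pics/tm.png

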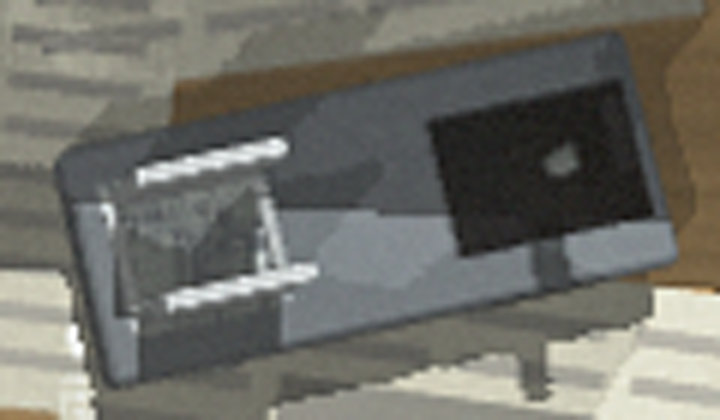

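View pics/sm.png

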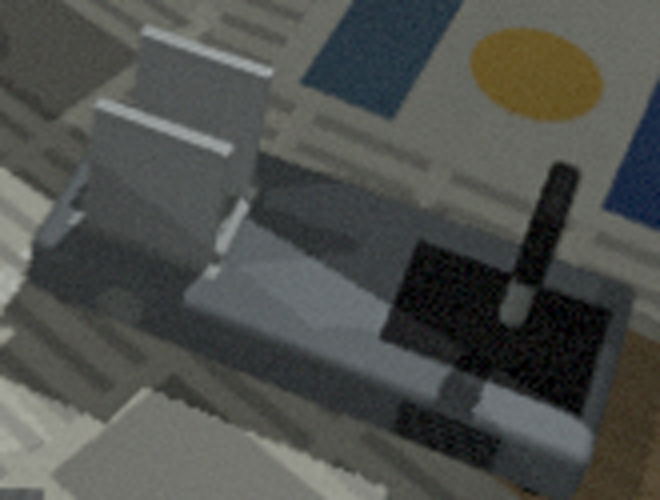

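View pics/sr.png

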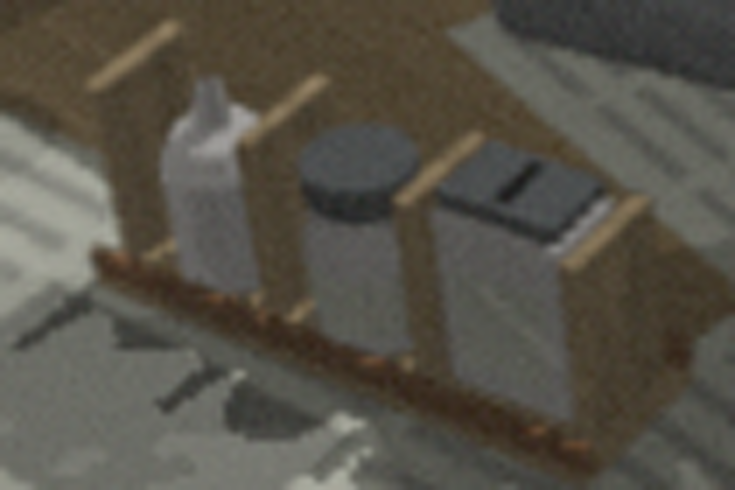

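```bash
cat >> h.py <<'E'
from scipy.spatial.transform import Rotation as Ro
def pose():
    o=ctrl.get_obs(); q=np.array(o["eef_rot"]); return o,np.array(o["eef_pos"]),Ro.from_quat(np.r_[q[1:],q[0]])
def Rtool(ang):  # tool x at world yaw ang deg, tool y down
    a=np.radians(ang); x=np.array([np.cos(a),np.sin(a),0]); y=np.array([0,0,-1.]); return Ro.from_matrix(np.stack([x,y,np.cross(x,y)],1))
def go(p,ang,Rt=None):
    """print totals: shift in current tool axes (30mm units), turn in 6deg units"""
    o,p0,R0=pose(); Rt=Rt or Rtool(ang)
    print("t",round(float(o["time_s"]),2),"pos",p0.round(4),"toolx yaw",np.degrees(np.arctan2(*R0.as_matrix()[[1,0],0])).round(2),"tooly",R0.as_matrix()[:,1].round(3),"q",np.round(o["q"],2),"F",np.round(o["wrist_force"],1),"op",round(float(o["opening"]),3))
    rv=np.degrees((R0.inv()*Rt).as_rotvec())/6
    print(" turn",rv.round(3)," shift(now axes)",(R0.inv().apply(np.array(p)-p0)/.03).round(3)," shift(target axes)",(Rt.inv().apply(np.array(p)-p0)/.03).round(3))
E
python3 - <<'E'
from h import *
go([.5635,.187,.20],11); go([.5635,.187,.20],191)
E
```

```text
t 1.0 pos [0.2201 0.5312 0.2313] toolx yaw 67.5 tooly [-0.  0. -1.] q [ 0.97  0.18  1.61  0.    1.35 -0.21] F [ 0.   0.4 -0.3] op 1.003
 turn [-0.     9.416 -0.   ]  shift(now axes) [ -6.219   1.042 -14.968]  shift(target axes) [  9.048   1.043 -13.448]
t 1.0 pos [0.2201 0.5312 0.2313] toolx yaw 67.5 tooly [-0.  0. -1.] q [ 0.97  0.18  1.61  0.    1.35 -0.21] F [ 0.   0.4 -0.3] op 1.003
 turn [-0.0000e+00 -2.0584e+01  1.0000e-03]  shift(now axes) [ -6.219   1.042 -14.968]  shift(target axes) [-9.048  1.043 13.448]
```

Call:
{"op": "step_arm", "data": {
  "commands": [
    [0, 0.9416, 0, 0, 0, 0, 1],
    [0, 0.9416, 0, 0, 0, 0, 1],
    [0, 0.9416, 0, 0, 0, 0, 1],
    [0, 0.9416, 0, 0, 0, 0, 1],
    [0, 0.9416, 0, 0, 0, 0, 1],
    [0, 0.9416, 0, 0, 0, 0, 1],
    [0, 0.9416, 0, 0, 0, 0, 1],
    [0, 0.9416, 0, 0, 0, 0, 1],
    [0, 0.9416, 0, 0, 0, 0, 1],
    [0, 0.9416, 0, 0, 0, 0, 1]
  ]
}}

```text
time_s: 2.0
eef_pos: [0.2201, 0.5312, 0.2313]
eef_rot: [0.704, -0.704, -0.066, 0.066]
wrist_force: [0.3, 0.4, 0.1]
opening: 1.0
```

Call:
{"op": "step_arm", "data": {
  "commands": [
    [0, 0, 0, 0.6, 0.06, -0.9, 1],
    [0, 0, 0, 0.6, 0.06, -0.9, 1],
    [0, 0, 0, 0.6, 0.06, -0.9, 1],
    [0, 0, 0, 0.6, 0.06, -0.9, 1],
    [0, 0, 0, 0.6, 0.06, -0.9, 1],
    [0, 0, 0, 0.6, 0.06, -0.9, 1],
    [0, 0, 0, 0.6, 0.06, -0.9, 1],
    [0, 0, 0, 0.6, 0.06, -0.9, 1],
    [0, 0, 0, 0.6, 0.06, -0.9, 1],
    [0, 0, 0, 0.6, 0.06, -0.9, 1]
  ]
}}

```text
time_s: 3.0
eef_pos: [0.4492, 0.2995, 0.2134]
eef_rot: [0.704, -0.704, -0.068, 0.068]
wrist_force: [-0.2, -0.0, 0.4]
opening: 0.998
```

Call:
{"op": "step_arm", "data": {
  "commands": [
    [0, 0, 0, 0.6, 0.1, -0.9, 1],
    [0, 0, 0, 0.6, 0.1, -0.9, 1],
    [0, 0, 0, 0.6, 0.1, -0.9, 1],
    [0, 0, 0, 0.6, 0.1, -0.9, 1],
    [0, 0, 0, 0.6, 0, -0.85, 1],
    [0, 0, 0, 0, 0, 0, 1]
  ]
}}

```text
time_s: 3.6
eef_pos: [0.5646, 0.1837, 0.2012]
eef_rot: [-0.704, 0.704, 0.067, -0.066]
wrist_force: [-0.1, -0.1, 0.2]
opening: 1.0
```

Run:
```python
from h import *
go([.5635,.187,.20],11)
for n in("top","side"):
    im,d=ctrl.camera(n); np.save(f"{n}1.npy",d); cv2.imwrite(f"pics/{n}1.png",im)
    uv=px(n,pose()[1]); print(n,uv)
    u,v=int(uv[0,0]),int(uv[0,1]); c=im[max(0,v-60):v+60,max(0,u-80):u+80]; cv2.imwrite(f"pics/{n}1c.png",cv2.resize(c,None,fx=4,fy=4,interpolation=2))
```

```text
t 3.6 pos [0.5646 0.1837 0.2012] toolx yaw 10.79 tooly [ 0.001 -0.001 -1.   ] q [ 0.12  0.25  1.59 -0.    1.3  -0.07] F [-0.1 -0.1  0.2] op 1.0
 turn [ 0.011 -0.036  0.01 ]  shift(now axes) [-0.015  0.041  0.114]  shift(target axes) [-0.015  0.041  0.114]
top [[233.12705579 177.19699986]]
side [[275.72253871 121.67563406]]
```

View pics/side1c.png

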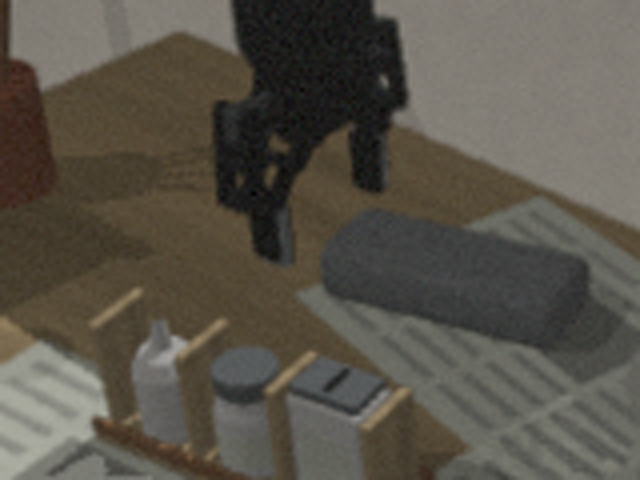

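View pics/top1c.png

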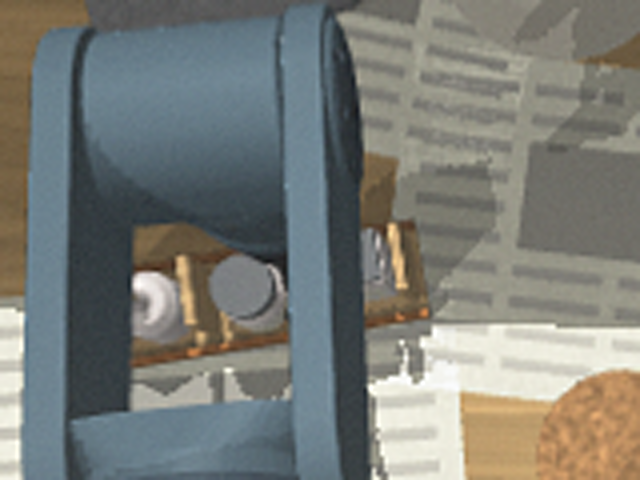

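Side view: the open gripper is centred above the canister's stall, and the canister lid is at about (340,380) in the crop. Going down.

Call:
{"op": "step_arm", "data": {
  "commands": [
    [0, -0.036, 0, -0.02, 0.7, 0.11, 1],
    [0, 0, 0, 0, 0.8, 0, 1],
    [0, 0, 0, 0, 0.8, 0, 1],
    [0, 0, 0, 0, 0.8, 0, 1],
    [0, 0, 0, 0, 0.7, 0, 1],
    [0, 0, 0, 0, 0.6, 0, 1],
    [0, 0, 0, 0, 0.4, 0, 1],
    [0, 0, 0, 0, 0.23, 0, 1],
    [0, 0, 0, 0, 0, 0, 1]
  ]
}}

```text
time_s: 4.6
eef_pos: [0.5601, 0.1902, 0.0498]
eef_rot: [0.704, -0.704, -0.069, 0.07]
wrist_force: [0.3, -1.4, 0.2]
opening: 1.001
```

Run:
```python
from h import *
go([.5635,.187,.05],11)
n="side"
im,d=ctrl.camera(n); c=im[90:210,190:350]; cv2.imwrite(f"pics/{n}2c.png",cv2.resize(c,None,fx=4,fy=4,interpolation=2))
```

```text
t 4.6 pos [0.5601 0.1902 0.0498] toolx yaw 11.25 tooly [-0.001 -0.    -1.   ] q [ 0.13  0.44  1.68  0.    1.02 -0.07] F [ 0.3 -1.4  0.2] op 1.001
 turn [-0.002  0.042 -0.013]  shift(now axes) [ 0.09  -0.007 -0.127]  shift(target axes) [ 0.091 -0.007 -0.126]
```

View pics/side2c.png

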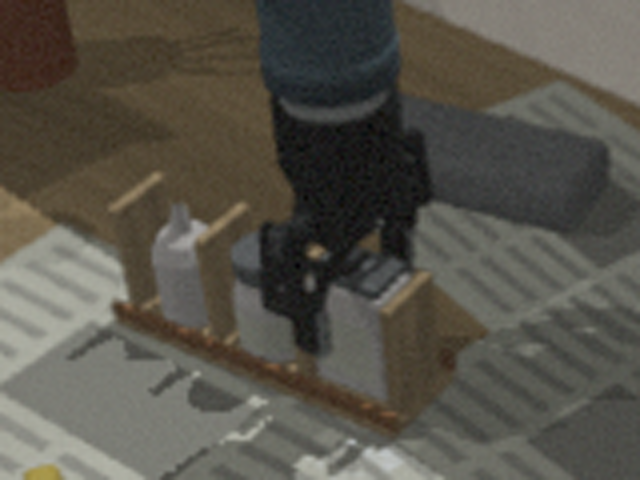

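Run:
```python
from h import *
ps=[];
for i in range(1): o,p,R=pose(); print(p.round(4), np.round(o["q"],4))
n="side"; im=cv2.imread("pics/side0.png"); im2,d=ctrl.camera(n)
c=np.array([.5635,.187,.008]); a=np.radians(11); X=np.array([np.cos(a),np.sin(a),0]);Y=np.array([-X[1],X[0],0]);Z=np.array([0,0,1])
rc=c+ Y*.074
def box(im,c,hx,hy,z0,z1,col):
    pts=np.array([c*[1,1,0]+X*sx*hx+Y*sy*hy+Z*z for z in(z0,z1) for sx,sy in((-1,-1),(1,-1),(1,1),(-1,1))])
    uv=np.round((px(n,pts)-[190,90])*4).astype(int)
    for i in range(4):
        for a,b in((i,(i+1)%4),(i+4,(i+1)%4+4),(i,i+4)): cv2.line(im,tuple(map(int,uv[a])),tuple(map(int,uv[b])),col,1)
out=[]
for k,I in enumerate((im,im2)):
    I=cv2.resize(I[90:210,190:350],None,fx=4,fy=4,interpolation=2)
    box(I,c,.02,.028,.008,.098,(0,255,0)); 
    for y in(-.111,-.037,.037,.111): box(I,rc+Y*y,.025,.004,.008,.094,(0,0,255))
    for s in(-1,1):
        q=px(n,p+R.apply([s*.0425,0,0])); q=((q[0]-[190,90])*4).astype(int); cv2.circle(I,tuple(map(int,q)),4,(255,255,0),1)
    cv2.imwrite(f"pics/ov{k}.png",I)
```

```text
[0.5608 0.1901 0.0506] [ 0.1266  0.4373  1.6811  0.      1.0232 -0.0697]
```

View pics/ov0.png

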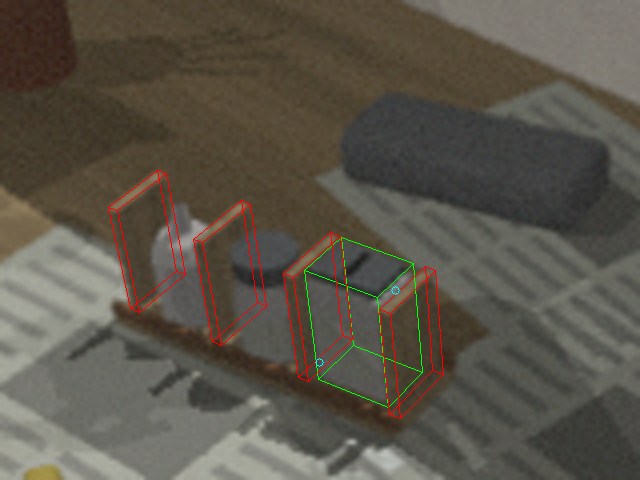

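View pics/ov1.png

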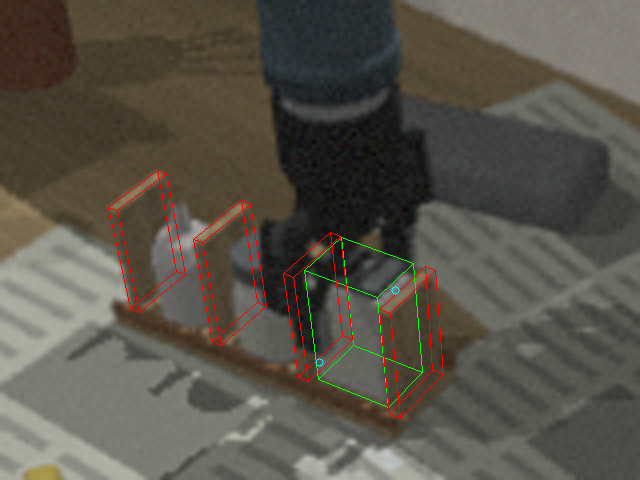

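The rack and canister models line up with the image. The tool sits about 4 mm too far towards +y, so I'll correct that and then close.

Call:
{"op": "step_arm", "data": {
  "commands": [
    [0, 0, 0, 0.07, 0, -0.15, 1],
    [0, 0, 0, 0, 0, 0, 1],
    [0, 0, 0, 0, 0, 0, 0],
    [0, 0, 0, 0, 0, 0, 0],
    [0, 0, 0, 0, 0, 0, 0],
    [0, 0, 0, 0, 0, 0, 0],
    [0, 0, 0, 0, 0, 0, 0],
    [0, 0, 0, 0, 0, 0, 0],
    [0, 0, 0, 0, 0, 0, 0],
    [0, 0, 0, 0, 0, 0, 0]
  ]
}}

```text
time_s: 5.7
eef_pos: [0.564, 0.1858, 0.0506]
eef_rot: [-0.704, 0.704, 0.069, -0.069]
wrist_force: [1.9, -0.3, 3.9]
opening: 0.458
```

Run:
```python
from h import *
go([.5635,.187,.20],11)
n="side"
im,d=ctrl.camera(n); c=im[90:210,190:350]; cv2.imwrite(f"pics/{n}3c.png",cv2.resize(c,None,fx=4,fy=4,interpolation=2))
```

```text
t 5.7 pos [0.564  0.1858 0.0506] toolx yaw 11.22 tooly [ 0.  0. -1.] q [ 0.12  0.44  1.68 -0.    1.02 -0.08] F [ 1.9 -0.3  3.9] op 0.458
 turn [0.001 0.036 0.004]  shift(now axes) [-0.007 -4.98   0.043]  shift(target axes) [-0.01  -4.98   0.043]
```

View pics/side3c.png

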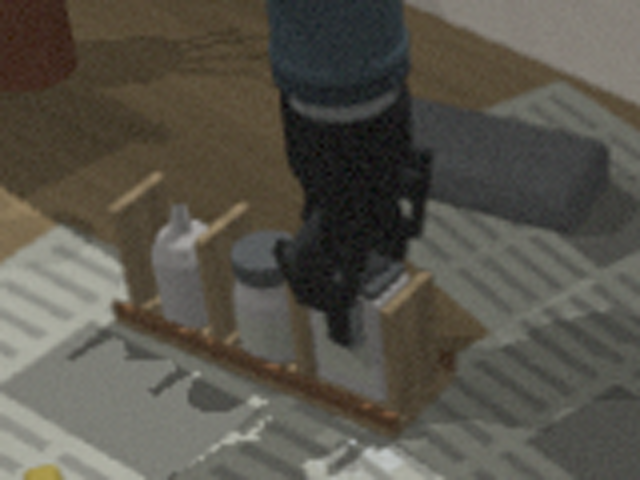

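Gripped (opening 39 mm). Lifting.

Call:
{"op": "step_arm", "data": {
  "commands": [
    [0, 0, 0, 0, -0.2, 0, 0],
    [0, 0, 0, 0, -0.4, 0, 0],
    [0, 0, 0, 0, -0.6, 0, 0],
    [0, 0, 0, 0, -0.6, 0, 0],
    [0, 0, 0, 0, -0.7, 0, 0],
    [0, 0, 0, 0, -0.7, 0, 0],
    [0, 0, 0, 0, -0.7, 0, 0],
    [0, 0, 0, 0, -0.5, 0, 0],
    [0, 0, 0, 0, -0.3, 0, 0],
    [0, 0, 0, 0, 0, 0, 0]
  ]
}}

```text
time_s: 6.75
eef_pos: [0.5645, 0.1859, 0.1928]
eef_rot: [0.704, -0.704, -0.07, 0.068]
wrist_force: [0.5, -0.6, -2.4]
opening: 0.466
```

Run:
```python
from h import *
go([.433,-.011,.10],13.5)
n="side"
im,d=ctrl.camera(n); c=im[50:230,190:350]; cv2.imwrite(f"pics/{n}4c.png",cv2.resize(c,None,fx=3,fy=3,interpolation=2))
```

```text
t 6.75 pos [0.5645 0.1859 0.1928] toolx yaw 11.22 tooly [ 0.002  0.    -1.   ] q [ 0.12  0.26  1.6   0.    1.29 -0.08] F [ 0.5 -0.6 -2.4] op 0.466
 turn [ 0.002 -0.381  0.022]  shift(now axes) [-5.582  3.082 -5.585]  shift(target axes) [-5.793  3.094 -5.358]
```

View pics/side4c.png

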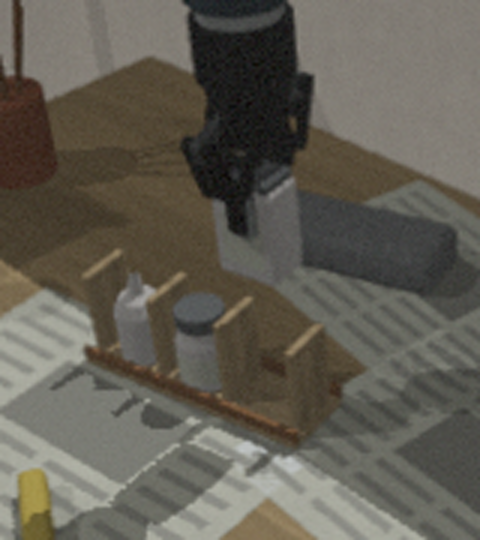

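The canister is lifted clear and upright, and the jar and bottle are still in place. Moving over the mat and turning slightly.

Call:
{"op": "step_arm", "data": {
  "commands": [
    [0, -0.381, 0, 0, 0, 0, 0],
    [0, 0, 0, -0.4, 0, -0.4, 0],
    [0, 0, 0, -0.7, 0, -0.65, 0],
    [0, 0, 0, -0.7, 0, -0.65, 0],
    [0, 0, 0, -0.7, 0, -0.65, 0],
    [0, 0, 0, -0.7, 0, -0.65, 0],
    [0, 0, 0, -0.7, 0, -0.65, 0],
    [0, 0, 0, -0.7, 0, -0.65, 0],
    [0, 0, 0, -0.7, 0.5, -0.65, 0],
    [0, 0, 0, -0.49, 0.5, -0.4, 0]
  ]
}}

```text
time_s: 7.8
eef_pos: [0.431, -0.0119, 0.1602]
eef_rot: [0.702, -0.702, -0.082, 0.083]
wrist_force: [0.4, -0.3, -1.9]
opening: 0.461
```

Call:
{"op": "step_arm", "data": {
  "commands": [
    [0, 0, 0, 0, 0.6, 0, 0],
    [0, 0, 0, 0, 0.6, 0, 0],
    [0, 0, 0, 0, 0.6, 0, 0],
    [0, 0, 0, 0, 0.3, 0, 0],
    [0, 0, 0, 0, 0, 0, 0],
    [0, 0, 0, 0, 0, 0, 0]
  ]
}}

```text
time_s: 8.4
eef_pos: [0.4324, -0.0108, 0.0984]
eef_rot: [0.702, -0.702, -0.083, 0.083]
wrist_force: [-0.0, 0.1, -2.7]
opening: 0.461
```

Run:
```python
from h import *
go([.433,-.011,.0465],13.5)
for n in("top","side"):
    im,d=ctrl.camera(n); uv=px(n,pose()[1])[0].astype(int); u,v=uv; c=im[max(0,v-60):v+60,max(0,u-80):u+80]; cv2.imwrite(f"pics/{n}5c.png",cv2.resize(c,None,fx=4,fy=4,interpolation=2))
```

```text
t 8.4 pos [ 0.4324 -0.0108  0.0984] toolx yaw 13.51 tooly [-0.  0. -1.] q [-0.3   0.04  2.07  0.    1.04 -0.54] F [-0.   0.1 -2.7] op 0.461
 turn [-0.002  0.001 -0.004]  shift(now axes) [ 0.018  1.732 -0.012]  shift(target axes) [ 0.018  1.732 -0.012]
```

View pics/side5c.png

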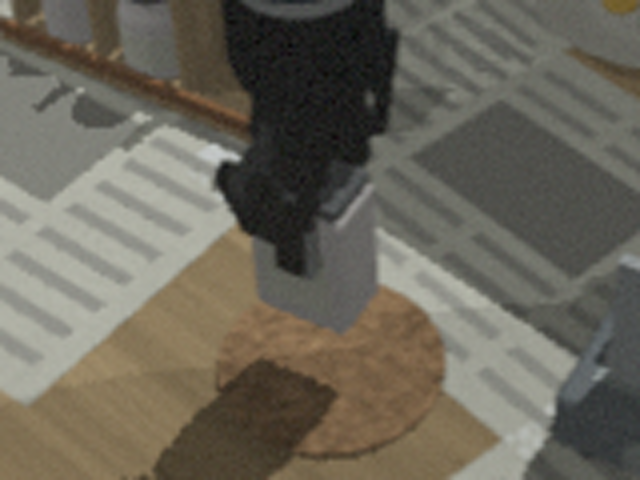

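View pics/top5c.png

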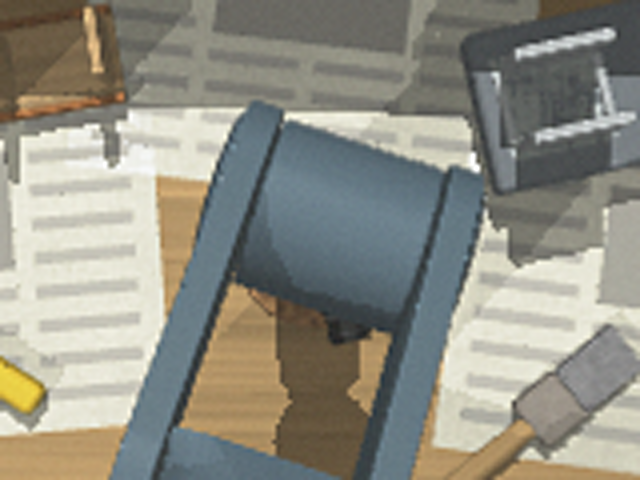

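The canister hangs above the mat. Lowering it.

Call:
{"op": "step_arm", "data": {
  "commands": [
    [0, 0, 0, 0, 0.5, 0, 0],
    [0, 0, 0, 0, 0.5, 0, 0],
    [0, 0, 0, 0, 0.3, 0, 0],
    [0, 0, 0, 0, 0.2, 0, 0],
    [0, 0, 0, 0, 0.1, 0, 0],
    [0, 0, 0, 0, 0.05, 0, 0],
    [0, 0, 0, 0, 0, 0, 0]
  ]
}}

```text
time_s: 9.2
eef_pos: [0.4327, -0.0109, 0.0491]
eef_rot: [-0.702, 0.702, 0.083, -0.083]
wrist_force: [0.0, 0.2, -2.6]
opening: 0.464
```

Call:
{"op": "step_arm", "data": {
  "commands": [
    [0, 0, 0, 0, 0.05, 0, 0],
    [0, 0, 0, 0, 0, 0, 0]
  ]
}}

```text
time_s: 9.4
eef_pos: [0.4325, -0.0109, 0.0475]
eef_rot: [-0.702, 0.702, 0.083, -0.083]
wrist_force: [-0.2, 0.3, -1.3]
opening: 0.462
```

Call:
{"op": "step_arm", "data": {
  "commands": [
    [0, 0, 0, 0, 0.04, 0, 0],
    [0, 0, 0, 0, 0, 0, 0]
  ]
}}

```text
time_s: 9.6
eef_pos: [0.4327, -0.0109, 0.0466]
eef_rot: [-0.702, 0.702, 0.083, -0.083]
wrist_force: [-1.0, 0.7, 3.6]
opening: 0.461
```

On the mat. Releasing, then retreating straight up.

Call:
{"op": "step_arm", "data": {
  "commands": [
    [0, 0, 0, 0, 0, 0, 1],
    [0, 0, 0, 0, 0, 0, 1],
    [0, 0, 0, 0, 0, 0, 1],
    [0, 0, 0, 0, 0, 0, 1],
    [0, 0, 0, 0, 0, 0, 1],
    [0, 0, 0, 0, 0, 0, 1],
    [0, 0, 0, 0, -0.3, 0, 1],
    [0, 0, 0, 0, -0.6, 0, 1],
    [0, 0, 0, 0, -0.9, 0, 1],
    [0, 0, 0, 0, -0.9, 0, 1]
  ]
}}

```text
time_s: 10.6
eef_pos: [0.4321, -0.0107, 0.1284]
eef_rot: [0.702, -0.702, -0.083, 0.083]
wrist_force: [0.3, 0.3, -0.0]
opening: 1.002
```

Call:
{"op": "step_arm", "data": {
  "commands": [
    [0, 0, 0, 0, -0.9, 0, 1],
    [0, 0, 0, 0, -0.4, 0, 1],
    [0, 1, 0, 0, 0, 0, 1],
    [0, 1, 0, 0, 0, 0, 1],
    [0, 1, 0, 0, 0, 0, 1],
    [0, 1, 0, 0, 0, 0, 1],
    [0, 1, 0, 0, 0, 0, 1],
    [0, 1, 0, 0, 0, 0, 1],
    [0, 1, 0, 0, 0, 0, 1],
    [0, 1, 0, 0, 0, 0, 1]
  ]
}}

```text
time_s: 11.6
eef_pos: [0.432, -0.0108, 0.1658]
eef_rot: [-0.675, 0.675, -0.211, 0.211]
wrist_force: [0.2, 0.6, 1.0]
opening: 1.003
```

Call:
{"op": "step_arm", "data": {
  "commands": [
    [0, 1, 0, 0, 0, 0, 1],
    [0, 1, 0, 0, 0, 0, 1],
    [0, 1, 0, 0, 0, 0, 1],
    [0, 1, 0, 0, 0, 0, 1],
    [0, 1, 0, 0, 0, 0, 1],
    [0, 1, 0, 0, 0, 0, 1],
    [0, 1, 0, 0, 0, 0, 1],
    [0, 0, 0, 0, 0, 0, 1]
  ]
}}

```text
time_s: 12.4
eef_pos: [0.4321, -0.0108, 0.1658]
eef_rot: [-0.555, 0.555, -0.438, 0.438]
wrist_force: [0.0, 0.5, -0.2]
opening: 1.006
```

Run:
```python
from h import *
go([.433,-.011,.050],-76.5)
for n in("top","side"):
    im,d=ctrl.camera(n); uv=px(n,pose()[1])[0].astype(int); u,v=uv; c=im[max(0,v-60):v+60,max(0,u-80):u+80]; cv2.imwrite(f"pics/{n}6c.png",cv2.resize(c,None,fx=4,fy=4,interpolation=2))
    P,u,v=cloud(n,d,np.ones_like(d,bool)); m=(abs(P[:,0]-.433)<.06)&(abs(P[:,1]+.011)<.06)&(abs(P[:,2]-.094)<.006)
    q=P[m]; print(n,len(q)); 
    if len(q)>20: print(cv2.minAreaRect((q[:,:2]*1000).astype(np.float32)))
    for b in ctrl.boxes_of("canister",n)[:1]: print(b["p"],towld(n,b["point"]))
```

```text
t 12.4 pos [ 0.4321 -0.0108  0.1658] toolx yaw -76.55 tooly [-0.001  0.    -1.   ] q [-0.3  -0.07  2.02  0.    1.2   1.04] F [ 0.   0.5 -0.2] op 1.006
 turn [ 0.006 -0.009 -0.004]  shift(now axes) [0.017 3.861 0.031]  shift(target axes) [0.015 3.861 0.029]
top 0
side 348
((430.61126708984375, -7.558811187744141), (37.231502532958984, 53.23910140991211), 13.803592681884766)
0.83 [ 0.41429719 -0.01987794  0.07044187]
```

View pics/side6c.png

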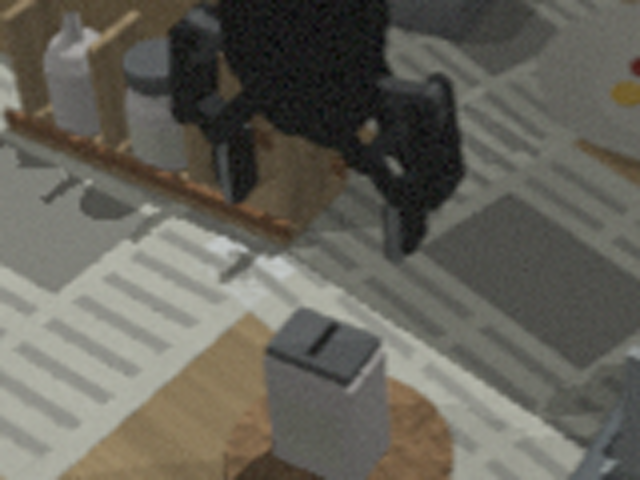

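View pics/top6c.png

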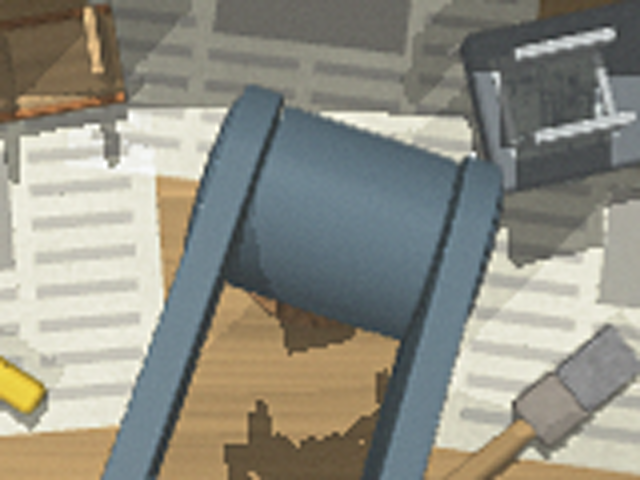

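The canister stands upright on the mat, lid centre (430.6, -7.6) mm, yaw 13.8°. Now the second pair of sides.

Call:
{"op": "step_arm", "data": {
  "commands": [
    [0, 0, 0, -0.07, 0.5, 0, 1],
    [0, 0, 0, 0, 0.7, 0, 1],
    [0, 0, 0, 0, 0.7, 0, 1],
    [0, 0, 0, 0, 0.7, 0, 1],
    [0, 0, 0, 0, 0.6, 0, 1],
    [0, 0, 0, 0, 0.5, 0, 1],
    [0, 0, 0, 0, 0.36, 0, 1],
    [0, 0, 0, 0, 0, 0, 1],
    [0, 0, 0, 0, 0, 0, 0],
    [0, 0, 0, 0, 0, 0, 0]
  ]
}}

```text
time_s: 13.6
eef_pos: [0.4326, -0.0089, 0.0452]
eef_rot: [0.556, -0.555, 0.437, -0.438]
wrist_force: [0.2, 0.9, 1.3]
opening: 0.692
```

Call:
{"op": "step_arm", "data": {
  "commands": [
    [0, 0, 0, 0, 0, 0, 0],
    [0, 0, 0, 0, 0, 0, 0],
    [0, 0, 0, 0, 0, 0, 0],
    [0, 0, 0, 0, 0, 0, 0],
    [0, 0, 0, 0, 0, 0, 0],
    [0, 0, 0, 0, 0, 0, 0]
  ]
}}

```text
time_s: 14.2
eef_pos: [0.4329, -0.009, 0.0454]
eef_rot: [0.556, -0.555, 0.437, -0.438]
wrist_force: [-0.6, 0.7, 6.6]
opening: 0.649
```

Run:
```python
from h import *
go([.433,-.011,.20],-76.5)
for n in("side",):
    im,d=ctrl.camera(n); uv=px(n,pose()[1])[0].astype(int); u,v=uv; c=im[max(0,v-70):v+50,max(0,u-80):u+80]; cv2.imwrite(f"pics/{n}7c.png",cv2.resize(c,None,fx=4,fy=4,interpolation=2))
```

```text
t 14.2 pos [ 0.4329 -0.009   0.0454] toolx yaw -76.5 tooly [ 0.002 -0.    -1.   ] q [-0.3   0.14  2.09  0.    0.91  1.04] F [-0.6  0.7  6.6] op 0.649
 turn [-0.018  0.     0.009]  shift(now axes) [ 6.900e-02 -5.152e+00 -3.000e-03]  shift(target axes) [ 0.064 -5.152 -0.013]
```

View pics/side7c.png

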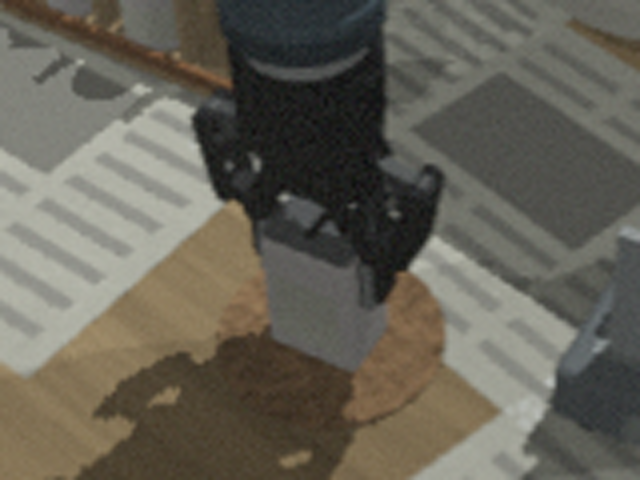

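Gripped across the 56 mm sides (opening 55 mm). Lifting, then moving over the cradle.

Call:
{"op": "step_arm", "data": {
  "commands": [
    [0, 0, 0, 0, -0.2, 0, 0],
    [0, 0, 0, 0, -0.4, 0, 0],
    [0, 0, 0, 0, -0.6, 0, 0],
    [0, 0, 0, 0, -0.7, 0, 0],
    [0, 0, 0, 0, -0.8, 0, 0],
    [0, 0, 0, 0, -0.8, 0, 0],
    [0, 0, 0, 0, -0.8, 0, 0],
    [0, 0, 0, 0, -0.7, 0, 0],
    [0, 0, 0, 0, -0.5, 0, 0],
    [0, 0, 0, 0, 0, 0, 0]
  ]
}}

```text
time_s: 15.25
eef_pos: [0.4331, -0.0092, 0.2121]
eef_rot: [0.556, -0.555, 0.436, -0.439]
wrist_force: [0.2, 0.9, -2.1]
opening: 0.646
```

Run:
```python
from h import *
go([.539,-.178,.21],-76.5)
```

```text
t 15.25 pos [ 0.4331 -0.0092  0.2121] toolx yaw -76.49 tooly [ 0.005 -0.002 -1.   ] q [-0.3  -0.14  1.97 -0.    1.3   1.04] F [ 0.2  0.9 -2.1] op 0.646
 turn [-0.04   0.001  0.025]  shift(now axes) [6.296 0.097 2.117]  shift(target axes) [6.296 0.071 2.118]
```

Call:
{"op": "step_arm", "data": {
  "commands": [
    [0, 0, 0, 0.3, 0, 0.1, 0],
    [0, 0, 0, 0.6, 0, 0.2, 0],
    [0, 0, 0, 0.8, 0, 0.27, 0],
    [0, 0, 0, 0.8, 0, 0.27, 0],
    [0, 0, 0, 0.8, 0, 0.27, 0],
    [0, 0, 0, 0.8, 0, 0.27, 0],
    [0, 0, 0, 0.8, 0, 0.27, 0],
    [0, 0, 0, 0.8, 0, 0.27, 0],
    [0, 0, 0, 0.6, 0, 0.2, 0],
    [0, 0, 0, 0, 0, 0, 0]
  ]
}}

```text
time_s: 16.25
eef_pos: [0.5384, -0.1813, 0.2076]
eef_rot: [-0.554, 0.555, -0.439, 0.438]
wrist_force: [-0.6, 0.3, -2.3]
opening: 0.645
```

Run:
```python
from h import *
go([.539,-.178,.21],-76.5)
for n in("top","side"):
    im,d=ctrl.camera(n); np.save(f"{n}8.npy",d); uv=px(n,pose()[1])[0].astype(int); u,v=uv; y0=max(0,v-70);x0=u-80; c=im[y0:y0+130,x0:x0+160]; cv2.imwrite(f"pics/{n}8c.png",cv2.resize(c,None,fx=4,fy=4,interpolation=2)); print(x0,y0); cv2.imwrite(f"pics/{n}8.png",im)
    for b in ctrl.silhouettes("canister",n)[:1]:
        Q,_,_=cloud(n,d,b["pixels"]); print(b["p"],np.median(Q,0),np.percentile(Q,[2,98],axis=0).round(4))
```

```text
t 16.25 pos [ 0.5384 -0.1813  0.2076] toolx yaw -76.66 tooly [-0.002 -0.    -1.   ] q [-0.53  0.19  1.65 -0.    1.31  0.8 ] F [-0.6  0.3 -2.3] op 0.645
 turn [ 0.014 -0.026 -0.003]  shift(now axes) [-0.101 -0.08   0.044]  shift(target axes) [-0.101 -0.08   0.044]
298 119
319 122
0.72 [ 0.51976367 -0.18453378  0.22698506] [[ 0.5111 -0.2097  0.1705]
 [ 0.5525 -0.1563  0.2583]]
```

View pics/side8c.png

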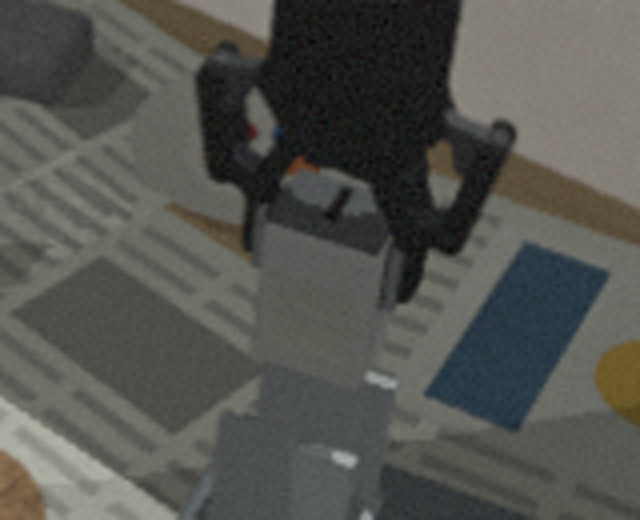

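View pics/top8c.png

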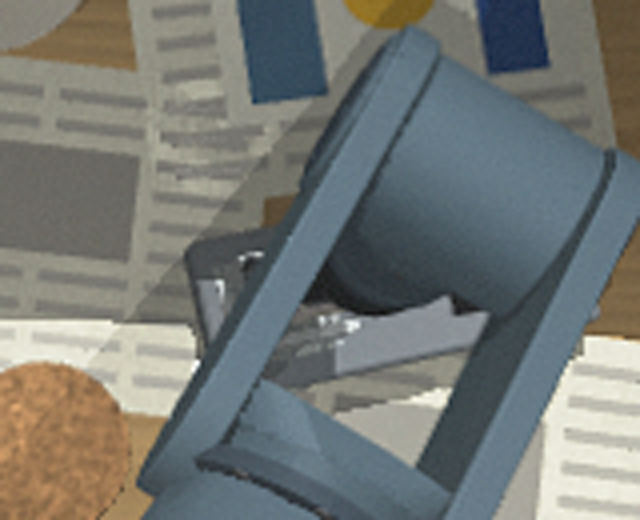

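Run:
```python
from h import *
n="side"; a=np.radians(13.5); X=np.array([np.cos(a),np.sin(a)]);Y=np.array([-X[1],X[0]])
d=np.load("side8.npy"); P,u,v=cloud(n,d,np.ones_like(d,bool))
s=P[:,:2]@X; w=P[:,:2]@Y
o,p,R=pose(); print("tcp s,w",p[:2]@X,p[:2]@Y,"t",o["time_s"])
m=(P[:,2]>.185)&(P[:,2]<.235)&(abs(w-p[:2]@Y)<.02)&(abs(s-(p[:2]@X-.02))<.012)
print("can face s",m.sum(),np.percentile(s[m],[10,50,90]).round(4), "face tilt fit",np.polyfit(w[m],s[m],1)[0])
A=np.c_[w[m],P[m,2],np.ones(m.sum())]; print("fit s~w,z",np.linalg.lstsq(A,s[m],rcond=None)[0])
m=(P[:,2]>.185)&(P[:,2]<.215)&(abs(s-(p[:2]@X-.02))<.006)&(abs(w-p[:2]@Y)<.04)
print("can face w extents",np.percentile(w[m],[1,99]).round(4),np.percentile(w[m],[1,99]).mean())
d0=np.load("side0.npy"); P0,_,_=cloud(n,d0,np.ones_like(d0,bool)); s0=P0[:,:2]@X; w0=P0[:,:2]@Y
b=np.array([.5388,-.178]); bs,bw=b@X,b@Y; print("bay s,w",bs,bw)
m=(P0[:,2]>.07)&(P0[:,2]<.125)&(abs(w0-bw)<.045)
h,e=np.histogram(s0[m],bins=np.arange(bs-.045,bs+.045,.002)); print(list(zip((e[:-1]-bs).round(3),h)))
m1=m&(abs(s0-(bs-.033))<.008); print("front wall outer s-bs",np.median(s0[m1])-bs,"tilt",np.polyfit(w0[m1],s0[m1],1)[0],"w ext",np.percentile(w0[m1],[1,99]).mean()-bw,np.ptp(np.percentile(w0[m1],[1,99])))
m2=m&(abs(s0-(bs+.025))<.008); print("back wall inner",m2.sum(),np.median(s0[m2])-bs,"tilt",np.polyfit(w0[m2],s0[m2],1)[0])
```

```text
tcp s,w 0.48089696710842783 -0.2981473904013245 t 16.45
can face s 439 [0.4583 0.4595 0.4608] face tilt fit -0.00309878026304866
fit s~w,z [-0.00340164  0.01577073  0.45517688]
can face w extents [-0.3275 -0.2726] -0.30002236757549533
bay s,w 0.48235963834391693 -0.2988622078763482
[(np.float64(-0.045), np.int64(0)), (np.float64(-0.043), np.int64(0)), (np.float64(-0.041), np.int64(0)), (np.float64(-0.039), np.int64(1)), (np.float64(-0.037), np.int64(95)), (np.float64(-0.035), np.int64(460)), (np.float64(-0.033), np.int64(89)), (np.float64(-0.031), np.int64(5)), (np.float64(-0.029), np.int64(4)), (np.float64(-0.027), np.int64(1)), (np.float64(-0.025), np.int64(0)), (np.float64(-0.023), np.int64(0)), (np.float64(-0.021), np.int64(0)), (np.float64(-0.019), np.int64(0)), (np.float64(-0.017), np.int64(0)), (np.float64(-0.015), np.int64(0)), (np.float64(-0.013), np.int64(0)), (np.float64(-0.011), np.int64(0)), (np.float64(-0.009), np.int64(0)), (np.float64(-0.007), np.int64(0)), (np.float64(-0.005), np.int64(0)), (np.float64(-0.003), np.int64(0)), (np.float64(-0.001), np.int64(0)), (np.flo
[... 231 characters left out ...]
(np.float64(0.015), np.int64(0)), (np.float64(0.017), np.int64(0)), (np.float64(0.019), np.int64(1)), (np.float64(0.021), np.int64(85)), (np.float64(0.023), np.int64(367)), (np.float64(0.025), np.int64(111)), (np.float64(0.027), np.int64(7)), (np.float64(0.029), np.int64(3)), (np.float64(0.031), np.int64(0)), (np.float64(0.033), np.int64(0)), (np.float64(0.035), np.int64(0)), (np.float64(0.037), np.int64(0)), (np.float64(0.039), np.int64(0)), (np.float64(0.041), np.int64(0)), (np.float64(0.043), np.int64(0))]
front wall outer s-bs -0.033983452121631175 tilt -0.00699528555889819 w ext 0.00021047120835848698 0.0695645546445392
back wall inner 574 0.024061252101876485 tilt -0.008009159699482692
```

In the side camera's frame the canister needs +1.9 mm along the mixer's x and +1.3 mm along its y. I'll correct that and lower part way between the walls.

Call:
{"op": "step_arm", "data": {
  "commands": [
    [0, -0.01, 0, -0.043, 0, 0.063, 0],
    [0, 0, 0, 0, 0.4, 0, 0],
    [0, 0, 0, 0, 0.5, 0, 0],
    [0, 0, 0, 0, 0.3, 0, 0],
    [0, 0, 0, 0, 0.2, 0, 0],
    [0, 0, 0, 0, 0.2, 0, 0],
    [0, 0, 0, 0, 0.2, 0, 0],
    [0, 0, 0, 0, 0, 0, 0]
  ]
}}

```text
time_s: 17.25
eef_pos: [0.539, -0.1758, 0.1545]
eef_rot: [-0.555, 0.556, -0.438, 0.437]
wrist_force: [0.3, 0.5, -2.1]
opening: 0.653
```

Run:
```python
from h import *
go([.539,-.178,.0866],-76.5)
for n in("top","side"):
    im,d=ctrl.camera(n); uv=px(n,pose()[1])[0].astype(int); u,v=uv; y0=max(0,v-70);x0=u-80; c=im[y0:y0+130,x0:x0+160]; cv2.imwrite(f"pics/{n}9c.png",cv2.resize(c,None,fx=4,fy=4,interpolation=2))
```

```text
t 17.25 pos [ 0.539  -0.1758  0.1545] toolx yaw -76.44 tooly [-0.001  0.001 -1.   ] q [-0.52  0.24  1.7  -0.    1.2   0.81] F [ 0.3  0.5 -2.1] op 0.653
 turn [ 0.01   0.01  -0.009]  shift(now axes) [ 0.073  2.262 -0.014]  shift(target axes) [ 0.07   2.262 -0.016]
```

View pics/side9c.png

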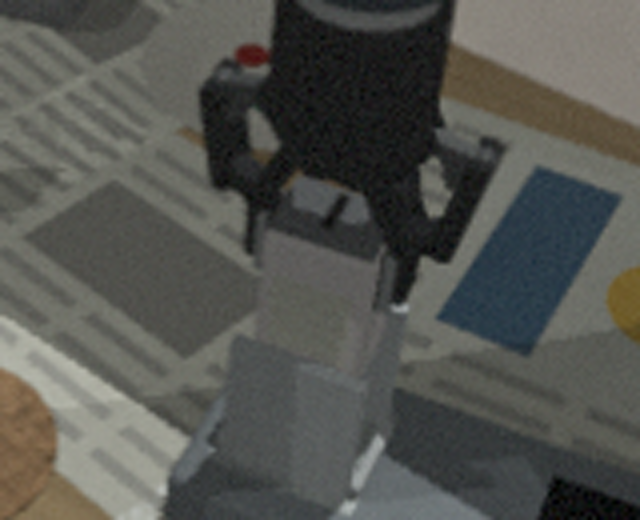

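It is entering between the walls with no side force. Continuing down.

Call:
{"op": "step_arm", "data": {
  "commands": [
    [0, 0, 0, 0, 0.3, 0, 0],
    [0, 0, 0, 0, 0.4, 0, 0],
    [0, 0, 0, 0, 0.4, 0, 0],
    [0, 0, 0, 0, 0.4, 0, 0],
    [0, 0, 0, 0, 0.3, 0, 0],
    [0, 0, 0, 0, 0.2, 0, 0],
    [0, 0, 0, 0, 0.1, 0, 0],
    [0, 0, 0, 0, 0.05, 0, 0],
    [0, 0, 0, 0, 0, 0, 0]
  ]
}}

```text
time_s: 18.25
eef_pos: [0.5396, -0.1761, 0.0911]
eef_rot: [0.556, -0.556, 0.437, -0.438]
wrist_force: [-0.3, 0.3, -2.3]
opening: 0.652
```

Call:
{"op": "step_arm", "data": {
  "commands": [
    [0, 0, 0, 0, 0.05, 0, 0],
    [0, 0, 0, 0, 0, 0, 0]
  ]
}}

```text
time_s: 18.45
eef_pos: [0.5395, -0.1761, 0.0896]
eef_rot: [0.556, -0.556, 0.437, -0.438]
wrist_force: [-0.1, 0.4, -2.2]
opening: 0.646
```

Call:
{"op": "step_arm", "data": {
  "commands": [
    [0, 0, 0, 0, 0.06, 0, 0],
    [0, 0, 0, 0, 0, 0, 0]
  ]
}}

```text
time_s: 18.65
eef_pos: [0.5393, -0.176, 0.0875]
eef_rot: [0.556, -0.556, 0.438, -0.437]
wrist_force: [0.4, 0.4, -2.5]
opening: 0.648
```

Call:
{"op": "step_arm", "data": {
  "commands": [
    [0, 0, 0, 0, 0.03, 0, 0],
    [0, 0, 0, 0, 0, 0, 0]
  ]
}}

```text
time_s: 18.85
eef_pos: [0.5393, -0.176, 0.0866]
eef_rot: [-0.556, 0.556, -0.438, 0.437]
wrist_force: [-0.0, 0.1, -2.0]
opening: 0.65
```

Call:
{"op": "step_arm", "data": {
  "commands": [
    [0, 0, 0, 0, 0.03, 0, 0],
    [0, 0, 0, 0, 0, 0, 0]
  ]
}}

```text
time_s: 19.05
eef_pos: [0.5395, -0.1761, 0.0864]
eef_rot: [-0.556, 0.556, -0.437, 0.437]
wrist_force: [-2.8, 1.4, 4.4]
opening: 0.645
```

Run:
```python
from h import *
go([.539,-.178,.0866],-76.5)
for n in("top","side"):
    im,d=ctrl.camera(n); uv=px(n,pose()[1])[0].astype(int); u,v=uv; y0=max(0,v-70);x0=u-80; c=im[y0:y0+130,x0:x0+160]; cv2.imwrite(f"pics/{n}10c.png",cv2.resize(c,None,fx=4,fy=4,interpolation=2))
```

```text
t 19.05 pos [ 0.5395 -0.1761  0.0864] toolx yaw -76.43 tooly [ 0. -0. -1.] q [-0.52  0.34  1.73 -0.    1.07  0.81] F [-2.8  1.4  4.4] op 0.645
 turn [-0.     0.011  0.001]  shift(now axes) [ 0.059 -0.005 -0.032]  shift(target axes) [ 0.059 -0.005 -0.032]
```

View pics/side10c.png

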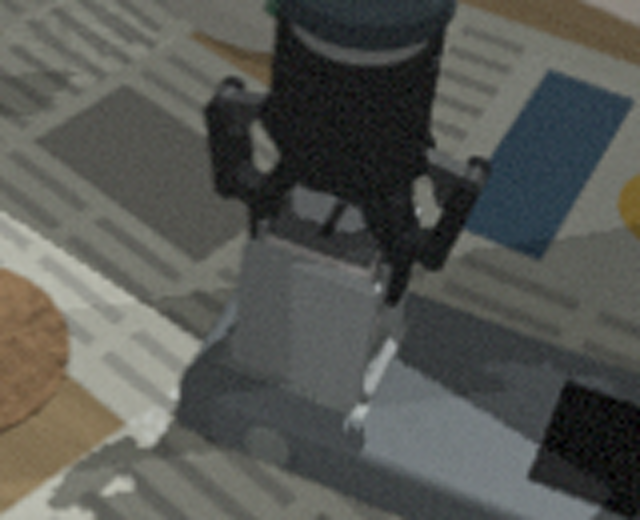

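Contact is at the expected height, so it is resting on the floor. Releasing and retreating.

Call:
{"op": "step_arm", "data": {
  "commands": [
    [0, 0, 0, 0, 0, 0, 1],
    [0, 0, 0, 0, 0, 0, 1],
    [0, 0, 0, 0, 0, 0, 1],
    [0, 0, 0, 0, 0, 0, 1],
    [0, 0, 0, 0, 0, 0, 1],
    [0, 0, 0, 0, 0, 0, 1],
    [0, 0, 0, 0, -0.3, 0, 1],
    [0, 0, 0, 0, -0.6, 0, 1],
    [0, 0, 0, 0, -0.9, 0, 1],
    [0, 0, 0, 0, -0.9, 0, 1]
  ]
}}

```text
time_s: 20.15
eef_pos: [0.5392, -0.1759, 0.168]
eef_rot: [-0.556, 0.556, -0.438, 0.437]
wrist_force: [0.9, 0.1, -0.0]
opening: 0.999
```

Call:
{"op": "step_arm", "data": {
  "commands": [
    [0, 0, 0, 0, -0.9, 0, 1],
    [0, 0, 0, 0, -0.4, 0, 1],
    [0, 0, 0, 0, 0, 0, 0],
    [0, 0, 0, 0, 0, 0, 0]
  ]
}}

```text
time_s: 20.55
eef_pos: [0.539, -0.1758, 0.205]
eef_rot: [-0.555, 0.556, -0.438, 0.437]
wrist_force: [-0.7, -0.1, 0.2]
opening: 0.698
```

Run:
```python
from h import *
go([.592,-.398,.20],-76.5)
n="side"
im,d=ctrl.camera(n); c=im[150:310,340:520]; cv2.imwrite(f"pics/{n}11c.png",cv2.resize(c,None,fx=4,fy=3.75,interpolation=2))
a=np.radians(13.5); X=np.array([np.cos(a),np.sin(a)]);Y=np.array([-X[1],X[0]])
P,_,_=cloud(n,d,np.ones_like(d,bool)); m=(abs(P[:,0]-.539)<.05)&(abs(P[:,1]+.178)<.06)&(abs(P[:,2]-.137)<.005)
Q=P[m]; s=Q[:,:2]@X;w=Q[:,:2]@Y; print(len(Q),np.percentile(s,[2,98]),np.percentile(w,[2,98]),np.median(Q[:,2]))
```

```text
t 20.55 pos [ 0.539  -0.1758  0.205 ] toolx yaw -76.44 tooly [-0.001  0.    -1.   ] q [-0.52  0.19  1.65 -0.    1.3   0.81] F [-0.7 -0.1  0.2] op 0.698
 turn [ 0.007  0.01  -0.006]  shift(now axes) [ 7.614  0.162 -0.018]  shift(target axes) [ 7.614  0.166 -0.01 ]
446 [0.4487765  0.51134047] [-0.32477077 -0.27123739] 0.13532882100199642
```

View pics/side11c.png

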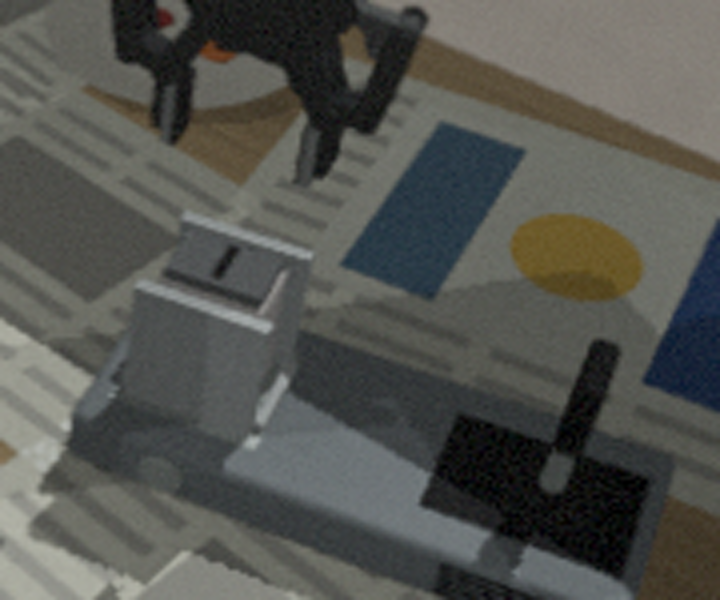

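The canister is seated in the cradle: lid at z = 0.135 and level, next to wall tops at 0.131. Moving past the lever with the fingers shut.

Call:
{"op": "step_arm", "data": {
  "commands": [
    [0, 0, 0, 0.4, 0, 0, 0],
    [0, 0, 0, 0.8, 0, 0, 0],
    [0, 0, 0, 0.9, 0, 0, 0],
    [0, 0, 0, 0.9, 0, 0, 0],
    [0, 0, 0, 0.9, 0, 0, 0],
    [0, 0, 0, 0.9, 0, 0, 0],
    [0, 0, 0, 0.9, 0, 0, 0],
    [0, 0, 0, 0.9, 0, 0, 0],
    [0, 0, 0, 0.7, 0, 0, 0],
    [0, 0, 0, 0.4, 0, 0, 0]
  ]
}}

```text
time_s: 21.6
eef_pos: [0.5929, -0.4029, 0.2038]
eef_rot: [-0.555, 0.555, -0.439, 0.437]
wrist_force: [-0.8, -0.5, 0.4]
opening: -0.001
```

Call:
{"op": "step_arm", "data": {
  "commands": [
    [0, 0, 0, 0, 0, 0, 0],
    [0, 0, 0, 0, 0, 0, 0]
  ]
}}

```text
time_s: 21.8
eef_pos: [0.5932, -0.4001, 0.2048]
eef_rot: [0.556, -0.555, 0.438, -0.437]
wrist_force: [-0.4, 0.5, -0.0]
opening: 0.001
```

```bash
cat >> h.py <<'E'
def sw():
    o,p,R=pose(); a=np.radians(13.5); print("s",round(p[0]*np.cos(a)+p[1]*np.sin(a),4),"w",round(-p[0]*np.sin(a)+p[1]*np.cos(a),4),"z",p[2].round(4))
E
python3 - <<'E'
from h import *
go([.592,-.398,.115],-76.5); sw()
n="side"
im,d=ctrl.camera(n); c=im[150:310,400:580]; cv2.imwrite(f"pics/{n}12c.png",cv2.resize(c,None,fx=4,fy=3.75,interpolation=2))
E
```

```text
t 21.8 pos [ 0.5932 -0.4001  0.2048] toolx yaw -76.45 tooly [-0.001  0.001 -1.   ] q [-0.76  0.51  1.23  0.    1.4   0.58] F [-0.4  0.5 -0. ] op 0.001
 turn [ 0.007  0.009 -0.016]  shift(now axes) [-0.072  2.993 -0.02 ]  shift(target axes) [-0.077  2.992 -0.023]
s 0.4834 w -0.5275 z 0.2048
```

View pics/side12c.png

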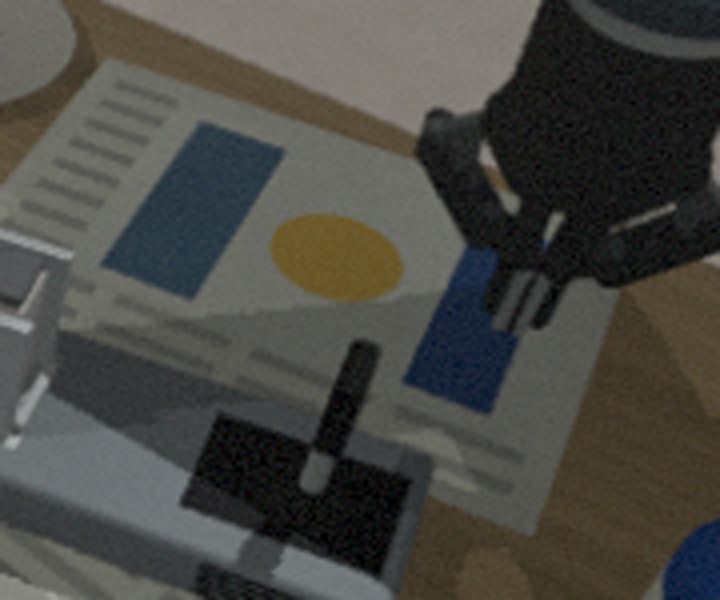

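Seen from the side, the linkage flares outwards above the shut fingertips, along the push direction. I'll turn the gripper 90° so the flare points along the mixer's x, then go down behind the paddle.

Call:
{"op": "step_arm", "data": {
  "commands": [
    [0, -1, 0, 0, 0, 0, 0],
    [0, -1, 0, 0, 0, 0, 0],
    [0, -1, 0, 0, 0, 0, 0],
    [0, -1, 0, 0, 0, 0, 0],
    [0, -1, 0, 0, 0, 0, 0],
    [0, -1, 0, 0, 0, 0, 0],
    [0, -1, 0, 0, 0, 0, 0],
    [0, -1, 0, 0, 0, 0, 0],
    [0, -1, 0, 0, 0, 0, 0],
    [0, -1, 0, 0, 0, 0, 0]
  ]
}}

```text
time_s: 22.85
eef_pos: [0.5938, -0.3992, 0.2061]
eef_rot: [0.7, -0.7, 0.099, -0.099]
wrist_force: [-0.2, -0.2, 0.4]
opening: -0.0
```

Call:
{"op": "step_arm", "data": {
  "commands": [
    [0, -1, 0, 0, 0, 0, 0],
    [0, -1, 0, 0, 0, 0, 0],
    [0, -1, 0, 0, 0, 0, 0],
    [0, -1, 0, 0, 0, 0, 0],
    [0, -1, 0, 0, 0, 0, 0],
    [0, 0, 0, 0, 0.4, 0, 0],
    [0, 0, 0, 0, 0.7, 0, 0],
    [0, 0, 0, 0, 0.7, 0, 0],
    [0, 0, 0, 0, 0.7, 0, 0],
    [0, 0, 0, 0, 0.4, 0, 0]
  ]
}}

```text
time_s: 23.85
eef_pos: [0.5926, -0.3988, 0.1157]
eef_rot: [0.703, -0.701, -0.082, 0.084]
wrist_force: [0.8, 0.4, 0.0]
opening: 0.0
```

Call:
{"op": "step_arm", "data": {
  "commands": [
    [0, 0, 0, 0, 0.08, 0, 0],
    [0, 0, 0, 0, 0, 0, 0]
  ]
}}

```text
time_s: 24.05
eef_pos: [0.5936, -0.4003, 0.1162]
eef_rot: [0.702, -0.702, -0.083, 0.083]
wrist_force: [-0.9, 0.5, -0.5]
opening: 0.002
```

Run:
```python
from h import *
go([.592,-.398,.115],13.5); sw()
n="side"
im,d=ctrl.camera(n); c=im[150:310,400:580]; cv2.imwrite(f"pics/{n}13c.png",cv2.resize(c,None,fx=4,fy=3.75,interpolation=2))
```

```text
t 24.05 pos [ 0.5936 -0.4003  0.1162] toolx yaw 13.53 tooly [-0.  0. -1.] q [-0.76  0.59  1.3   0.    1.25 -0.99] F [-0.9  0.5 -0.5] op 0.002
 turn [-0.004  0.005 -0.003]  shift(now axes) [-0.033  0.039  0.085]  shift(target axes) [-0.033  0.039  0.085]
s 0.4837 w -0.5278 z 0.1162
```

View pics/side13c.png

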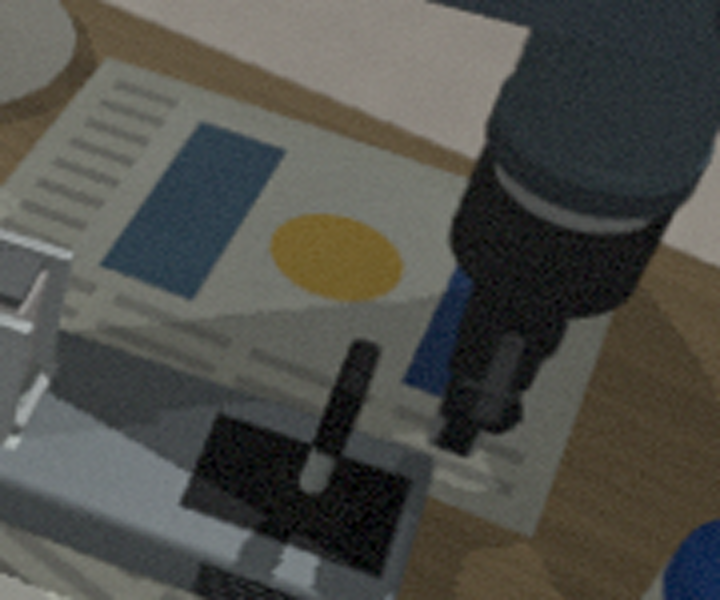

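The fingers are behind the paddle, on the side away from the cradle. Pushing.

Call:
{"op": "step_arm", "data": {
  "commands": [
    [0, 0, 0, 0, 0, 0.3, 0],
    [0, 0, 0, 0, 0, 0.4, 0],
    [0, 0, 0, 0, 0, 0.3, 0],
    [0, 0, 0, 0, 0, 0.3, 0],
    [0, 0, 0, 0, 0, 0.3, 0],
    [0, 0, 0, 0, 0, 0, 0]
  ]
}}

```text
time_s: 24.7
eef_pos: [0.5824, -0.3529, 0.1169]
eef_rot: [-0.702, 0.702, 0.084, -0.084]
wrist_force: [0.2, -3.0, 0.7]
opening: 0.001
```

Run:
```python
from h import *
go([.592,-.398,.115],13.5); sw()
n="side"
im,d=ctrl.camera(n); c=im[150:310,400:580]; cv2.imwrite(f"pics/{n}14c.png",cv2.resize(c,None,fx=4,fy=3.75,interpolation=2))
```

```text
t 24.7 pos [ 0.5824 -0.3529  0.1169] toolx yaw 13.62 tooly [ 0.    -0.001 -1.   ] q [-0.72  0.52  1.4  -0.    1.22 -0.96] F [ 0.2 -3.   0.7] op 0.001
 turn [0.005 0.019 0.001]  shift(now axes) [-0.041  0.063 -1.535]  shift(target axes) [-0.038  0.062 -1.535]
s 0.4839 w -0.4791 z 0.1169
```

View pics/side14c.png

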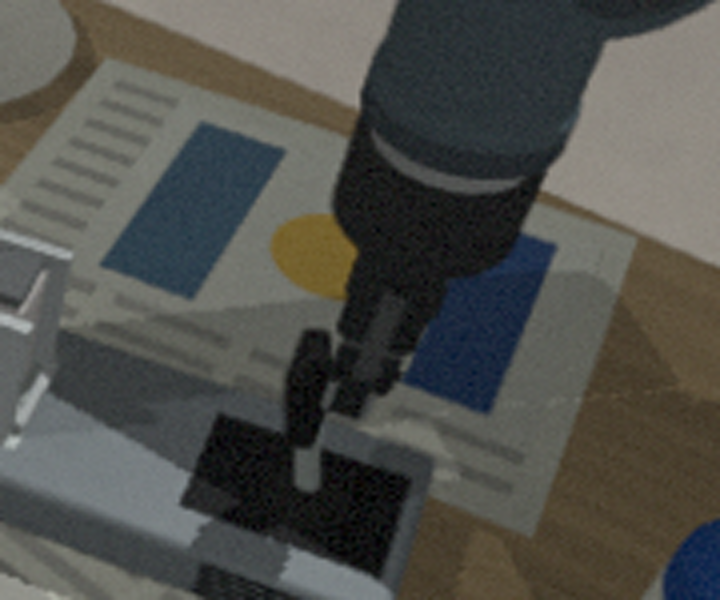

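The lever is tilting towards the cradle (about 3 N). Continuing in small steps to the stop.

Call:
{"op": "step_arm", "data": {
  "commands": [
    [0, 0, 0, 0, 0, 0.2, 0],
    [0, 0, 0, 0, 0, 0.2, 0],
    [0, 0, 0, 0, 0, 0.1, 0],
    [0, 0, 0, 0, 0, 0, 0]
  ]
}}

```text
time_s: 25.15
eef_pos: [0.5787, -0.3393, 0.1163]
eef_rot: [-0.702, 0.702, 0.083, -0.084]
wrist_force: [1.1, -4.3, -1.3]
opening: 0.0
```

Call:
{"op": "step_arm", "data": {
  "commands": [
    [0, 0, 0, 0, 0, 0.07, 0],
    [0, 0, 0, 0, 0, 0, 0]
  ]
}}

```text
time_s: 25.35
eef_pos: [0.5783, -0.3376, 0.1165]
eef_rot: [-0.702, 0.702, 0.083, -0.083]
wrist_force: [0.6, -5.1, -1.2]
opening: 0.001
```

Call:
{"op": "step_arm", "data": {
  "commands": [
    [0, 0, 0, 0, 0, 0.05, 0],
    [0, 0, 0, 0, 0, 0, 0]
  ]
}}

```text
time_s: 25.55
eef_pos: [0.578, -0.3362, 0.1165]
eef_rot: [-0.702, 0.702, 0.083, -0.083]
wrist_force: [1.1, -4.2, -1.1]
opening: -0.006
```

Call:
{"op": "step_arm", "data": {
  "commands": [
    [0, 0, 0, 0, 0, 0.05, 0],
    [0, 0, 0, 0, 0, 0, 0]
  ]
}}

```text
time_s: 25.75
eef_pos: [0.5779, -0.3356, 0.1167]
eef_rot: [-0.701, 0.703, 0.084, -0.083]
wrist_force: [1.5, -7.8, -1.1]
opening: 0.001
```

Call:
{"op": "step_arm", "data": {
  "commands": [
    [0, 0, 0, 0, 0, 0.05, 0],
    [0, 0, 0, 0, 0, 0, 0]
  ]
}}

```text
time_s: 25.95
eef_pos: [0.5778, -0.3353, 0.1172]
eef_rot: [-0.701, 0.704, 0.084, -0.083]
wrist_force: [3.6, -10.9, -1.4]
opening: -0.001
```

Call:
{"op": "step_arm", "data": {
  "commands": [
    [0, 0, 0, 0, 0, 0.05, 0],
    [0, 0, 0, 0, 0, 0, 0]
  ]
}}

```text
time_s: 26.15
eef_pos: [0.5778, -0.335, 0.1176]
eef_rot: [-0.7, 0.705, 0.084, -0.082]
wrist_force: [2.8, -13.2, -1.9]
opening: -0.0
```

The force is now rising without motion, so the lever is at its stop. Holding for more than 2 s.

Call:
{"op": "step_arm", "data": {
  "commands": [
    [0, 0, 0, 0, 0, 0, 0],
    [0, 0, 0, 0, 0, 0, 0],
    [0, 0, 0, 0, 0, 0, 0],
    [0, 0, 0, 0, 0, 0, 0],
    [0, 0, 0, 0, 0, 0, 0],
    [0, 0, 0, 0, 0, 0, 0],
    [0, 0, 0, 0, 0, 0, 0],
    [0, 0, 0, 0, 0, 0, 0],
    [0, 0, 0, 0, 0, 0, 0],
    [0, 0, 0, 0, 0, 0, 0]
  ]
}}

```text
time_s: 27.15
eef_pos: [0.5778, -0.335, 0.1176]
eef_rot: [-0.7, 0.704, 0.084, -0.082]
wrist_force: [2.9, -13.2, -1.7]
opening: 0.004
```

Call:
{"op": "step_arm", "data": {
  "commands": [
    [0, 0, 0, 0, 0, 0, 0],
    [0, 0, 0, 0, 0, 0, 0],
    [0, 0, 0, 0, 0, 0, 0],
    [0, 0, 0, 0, 0, 0, 0],
    [0, 0, 0, 0, 0, 0, 0],
    [0, 0, 0, 0, 0, 0, 0],
    [0, 0, 0, 0, 0, 0, 0],
    [0, 0, 0, 0, 0, 0, 0],
    [0, 0, 0, 0, 0, 0, 0],
    [0, 0, 0, 0, 0, 0, 0]
  ]
}}

```text
time_s: 28.15
eef_pos: [0.5778, -0.3349, 0.1176]
eef_rot: [-0.7, 0.704, 0.084, -0.082]
wrist_force: [3.3, -12.3, -1.8]
opening: -0.001
```

Call:
{"op": "step_arm", "data": {
  "commands": [
    [0, 0, 0, 0, 0, 0, 0],
    [0, 0, 0, 0, 0, 0, 0],
    [0, 0, 0, 0, 0, 0, 0],
    [0, 0, 0, 0, 0, 0, 0],
    [0, 0, 0, 0, 0, 0, 0],
    [0, 0, 0, 0, 0, 0, 0],
    [0, 0, 0, 0, 0, 0, 0]
  ]
}}

```text
time_s: 28.85
eef_pos: [0.5778, -0.335, 0.1176]
eef_rot: [-0.7, 0.704, 0.084, -0.082]
wrist_force: [2.9, -12.7, -2.0]
opening: -0.002
```

Run:
```python
from h import *
go([.592,-.398,.115],13.5); sw()
n="side"
im,d=ctrl.camera(n); c=im[150:310,400:580]; cv2.imwrite(f"pics/{n}15c.png",cv2.resize(c,None,fx=4,fy=3.75,interpolation=2))
```

```text
t 28.85 pos [ 0.5778 -0.335   0.1176] toolx yaw 13.51 tooly [ 0.003 -0.006 -1.   ] q [-0.7   0.49  1.45 -0.    1.2  -0.94] F [  2.9 -12.7  -2. ] op -0.002
 turn [0.063 0.001 0.017]  shift(now axes) [-0.031  0.102 -2.153]  shift(target axes) [-0.031  0.087 -2.154]
s 0.4836 w -0.4606 z 0.1176
```

View pics/side15c.png

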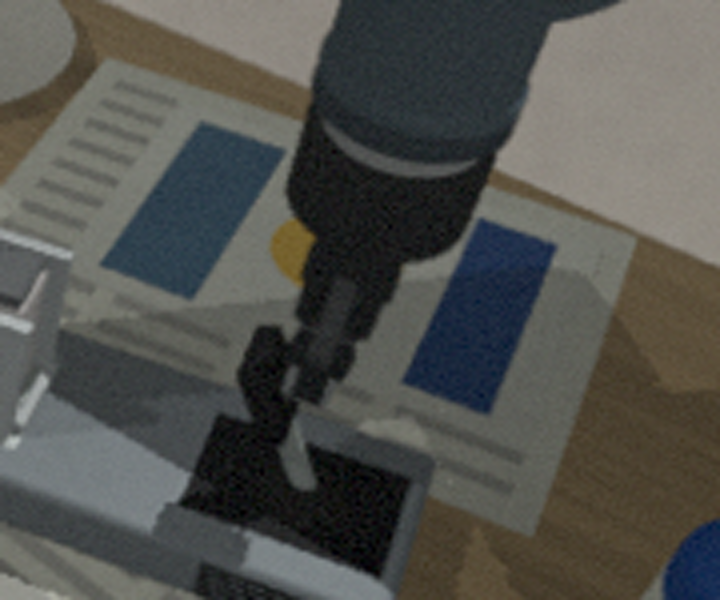

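It is at the stop: the travel matches 0.45 rad and it was held over 2.7 s. Backing off slowly so the lever follows without swinging past the middle.

Call:
{"op": "step_arm", "data": {
  "commands": [
    [0, 0, 0, 0, 0, -0.1, 0],
    [0, 0, 0, 0, 0, -0.1, 0],
    [0, 0, 0, 0, 0, -0.1, 0],
    [0, 0, 0, 0, 0, -0.1, 0],
    [0, 0, 0, 0, 0, -0.1, 0],
    [0, 0, 0, 0, 0, -0.1, 0],
    [0, 0, 0, 0, 0, -0.1, 0],
    [0, 0, 0, 0, 0, -0.1, 0],
    [0, 0, 0, 0, 0, -0.1, 0],
    [0, 0, 0, 0, 0, -0.1, 0]
  ]
}}

```text
time_s: 29.9
eef_pos: [0.5837, -0.3605, 0.1159]
eef_rot: [0.703, -0.702, -0.083, 0.084]
wrist_force: [0.1, -1.5, 1.0]
opening: -0.003
```

Call:
{"op": "step_arm", "data": {
  "commands": [
    [0, 0, 0, 0, 0, -0.06, 0],
    [0, 0, 0, 0, 0, -0.06, 0],
    [0, 0, 0, 0, 0, -0.06, 0],
    [0, 0, 0, 0, 0, -0.06, 0],
    [0, 0, 0, 0, 0, -0.06, 0],
    [0, 0, 0, 0, 0, -0.2, 0],
    [0, 0, 0, 0, 0, -0.3, 0],
    [0, 0, 0, 0, 0, -0.3, 0],
    [0, 0, 0, 0, -0.3, -0.2, 0],
    [0, 0, 0, 0, -0.7, 0, 0]
  ]
}}

```text
time_s: 30.9
eef_pos: [0.592, -0.399, 0.1447]
eef_rot: [0.703, -0.701, -0.082, 0.084]
wrist_force: [-0.1, 0.1, -0.1]
opening: -0.003
```

Call:
{"op": "step_arm", "data": {
  "commands": [
    [0, 0, 0, 0, -0.8, -0.3, 0],
    [0, 0, 0, 0, -0.8, -0.4, 0],
    [0, 0, 0, 0, -0.8, -0.4, 0],
    [0, 0, 0, 0, -0.4, -0.2, 0],
    [0, 0, 0, 0, 0, 0, 0],
    [0, 0, 0, 0, 0, 0, 0]
  ]
}}

```text
time_s: 31.5
eef_pos: [0.6019, -0.4361, 0.2294]
eef_rot: [0.703, -0.702, -0.083, 0.084]
wrist_force: [-0.3, -0.2, -0.5]
opening: 0.001
```

Run:
```python
from h import *
go([.592,-.398,.115],13.5); sw()
a=np.radians(13.5); X=np.array([np.cos(a),np.sin(a)]);Y=np.array([-X[1],X[0]])
for n in("side","top"):
    im,d=ctrl.camera(n); cv2.imwrite(f"pics/{n}16.png",im); np.save(f"{n}16.npy",d)
    P,_,_=cloud(n,d,np.ones_like(d,bool)); s=P[:,:2]@X;w=P[:,:2]@Y
    def st(nm,m): print(n,nm,m.sum(),P[m].mean(0).round(4) if m.sum() else '', "w",np.percentile(w[m],[2,98]).round(4) if m.sum() else '')
    st("paddle top",(abs(s-.483)<.03)&(abs(w+.478)<.06)&(abs(P[:,2]-.147)<.007))
    m=(abs(s-.4824)<.018)&(abs(w+.298)<.04)&(P[:,2]>.10)&(P[:,2]<.15); st("lid",m)
    if m.sum()>50: print("lid plane",np.linalg.lstsq(np.c_[s[m],w[m],np.ones(m.sum())],P[m,2],rcond=None)[0].round(3))
    for th in("canister","jar","nozzle_bottle","lever_top"):
        for b in ctrl.boxes_of(th,n)[:1]: print(th,round(b["p"],2),towld(n,b["point"]).round(3))
```

```text
t 31.5 pos [ 0.6019 -0.4361  0.2294] toolx yaw 13.55 tooly [-0.001  0.001 -1.   ] q [-0.79  0.56  1.12  0.    1.47 -1.02] F [-0.3 -0.2 -0.5] op 0.001
 turn [-0.012  0.008 -0.005]  shift(now axes) [-0.02   3.815  1.307]  shift(target axes) [-0.024  3.813  1.312]
s 0.4834 w -0.5646 z 0.2294
side paddle top 160 [ 0.5748 -0.3538  0.1492] w [-0.4853 -0.4712]
side lid 438 [ 0.5367 -0.1807  0.1332] w [-0.3257 -0.273 ]
lid plane [0.036 0.147 0.16 ]
canister 0.81 [ 0.531 -0.182  0.136]
jar 0.67 [0.535 0.25  0.068]
nozzle_bottle 0.55 [ 0.534 -0.279  0.039]
lever_top 0.67 [ 0.569 -0.352  0.133]
top paddle top 85 [ 0.5817 -0.3501  0.149 ] w [-0.4841 -0.4705]
top lid 293 [ 0.538  -0.1749  0.1318] w [-0.3235 -0.271 ]
lid plane [ 0.166 -0.14   0.01 ]
canister 0.56 [ 0.537 -0.172  0.135]
jar 0.82 [0.545 0.257 0.084]
nozzle_bottle 0.48 [0.532 0.326 0.071]
lever_top 0.65 [ 0.581 -0.352  0.139]
```

View pics/side16.png

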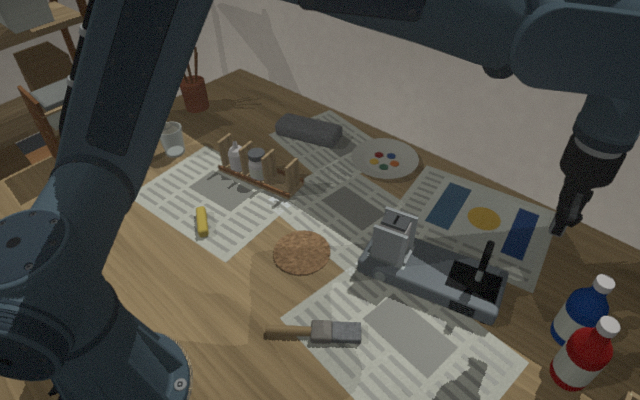

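View pics/top16.png

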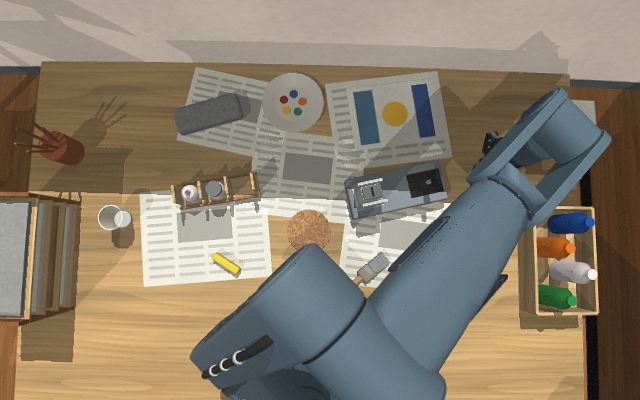

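The canister is in the cradle at side (395,222), the lever is upright at (487,257), and the jar and bottle are standing at (257,163) and (234,155). The two lid-plane slopes have opposite signs, probably because lower points got into the fit. I'll recheck with lid points only, then hand in.

Run:
```python
from h import *
a=np.radians(13.5); X=np.array([np.cos(a),np.sin(a)]);Y=np.array([-X[1],X[0]])
for n in("side","top"):
    d=np.load(f"{n}16.npy"); P,_,_=cloud(n,d,np.ones_like(d,bool)); s=P[:,:2]@X;w=P[:,:2]@Y
    m=(abs(s-.482)<.015)&(abs(w+.298)<.021)&(P[:,2]>.12)&(P[:,2]<.15)
    print(n,m.sum(),np.linalg.lstsq(np.c_[s[m]-.482,w[m]+.298,np.ones(m.sum())],P[m,2],rcond=None)[0].round(4))
print(ctrl.hand_in())
```

```text
side 234 [0.0134 0.0017 0.1358]
top 174 [0.0378 0.0146 0.1347]
the job is handed in; nothing more can be done
None
```

The job is done and handed in at about 32 s of the 72 s allowed; no verdict came back.

- **Canister:** I took it from the rack by its 40 mm sides and stood it on the mat. I then let go, gripped it again by its 56 mm sides and lowered it into the cradle until it touched the floor. It was never dropped.
- **Lever:** I pushed it towards the cradle until it reached its stop, shown by the force rising to about 13 N with no further movement. I held it there for about 2.7 s, then backed off slowly so it would not swing past the middle.

**Last checks:**
- **Canister:** its lid is level at z ≈ 0.135 m, which is the cradle floor plus 90 mm, and it sits between the two walls.
- **Lever:** the paddle is upright, with its top back at its starting position.
- **Rack:** the jar and nozzle bottle are still standing in their stalls in both pictures.
- **Robot:** it touches nothing.

**Checks that disagreed:**
- **Camera offset:** the two cameras differed by about 4 mm in x. I used the average for the first grasps, and set the cradle position by comparing canister and cradle in the side camera alone.
- **Lid tilt:** my first estimate of the lid's tilt gave opposite slopes in the two cameras, because points below the lid got into the fit. Using lid points only, both cameras show it level to within about 2°.
- **Bottle detection:** in the final side picture the network's best guess for the nozzle bottle was a spot on the mixer (value 0.55). The picture itself and the top camera both show the bottle in its stall.

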